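# Lock the dividing table with its index pin

## Robot

A 6-joint arm with a two-finger parallel gripper is mounted at the origin on a cart in front of the work surface, level with it; the furniture and walls round the work are solid. World frame = base frame: x ahead of the robot, y to its left, z up, the work surface at z = 0. Lengths are in m, angles in rad, forces in N, time in s.
With the tool pointing down it reaches from about 0.325 to 0.85 m from the base axis. Payload 4.4 kg.
Tool frame: the origin (TCP) lies midway between the tips of the shut fingers; the grasp point (between the pads) lies 19 mm behind it (arm.tcp_to_grasp is the distance from the TCP to the grasp point, in m); z points along the fingers, x is the direction in which the jaws open and shut, and the axes are right-handed (so a half turn about z gives the same grasp; the last joint's range is limited). The gripper opens to 94 mm and grips with 3 to 60 N. Pads are 16 mm wide; open, the fingers measure 119 mm over their backs; the gripper's body (75 mm by 177 mm) begins 78 mm behind the grasp point.
Start: joints at [-1.44, 0.207, 1.542, -0, 1.393, -0.15], TCP at [0.159, -0.552, 0.205] pointing down, gripper open.
Joint ranges: [-2.73, 2.73], [-0.86, 2.22], [0.23, 2.46], [-1.11, 4.25], [0.08, 2.63], [-2.82, 2.82]. Speed limits (rad/s): [2.79, 2.79, 3.14, 3.14, 3.14, 3.14].

## Interface

Orientations are given as a unit quaternion [w, x, y, z].
In Python, from plant import arm gives the robot as it stands.
- The arm moves only by the tool jog_arm, never from a script. Its arguments are lists of equal length, an entry for each row: "delta_pos": the shift along the tool's x, y, z each as a share of 0.25 m, from -1 to 1, a list of three; "rotation": the turn, a rotation vector about the tool's x, y, z each as a share of 2 pi rad, from -1 to 1, a list of three; "gripper": the opening, from 0 (shut) to 1 (fully open). In form: {"delta_pos": [[dx, dy, dz], ...], "rotation": [[ax, ay, az], ...], "gripper": [gripper, ...]}. A call has 1 to 5 rows; each row is the pose to reach, as a shift and turn from the pose commanded when the call began, along the tool's axes at that moment, turning the shorter way round; what a row does not reach only later rows make up. A row lasts 1/8 s, in which the tool goes at most 62.5 mm and 10.7 degrees, less where a joint would pass 70% of its speed; a pose out of reach is approached as far as the arm can. A call with a number of a shift or a turn outside -1 to 1 is refused whole. A call with a gripper value outside its range is refused whole. The fingers move at their own pace and stop on an object; "force" is the grip in N (left out, the last holds). Time passes only in rows, so rows that repeat a pose let the fingers close. It gives the time, the measured TCP pose, the force and the opening at its end, in the units of the state.
- arm.observe(): the state, without advancing time (a new reading comes with each control period).
- arm.snapshot(name): name is "scene" or "side" or "wrist"; returns a dict with "pixels" (384x512x3 uint8, blue, green, red), "K" (3x3 intrinsics, pixels), "extrinsics" (4x4, takes a point from world to camera coordinates); the wrist camera has in their place "tool_from_camera" (4x4, takes a point from camera to tool coordinates, whose origin is the TCP and whose axes are the tool frame's). Camera axes: x right, y up, looking along -z (the intrinsics and any distortion apply to the point x, -y, -z); pixel columns grow to the right and rows downward; lengths in m; the calibration is good to about 2 mm. The wrist camera is an equidistant fisheye: a pixel r from the principal point sees the ray r / f radians off the axis. A picture is of the moment at which its call begins: read the wrist's pose just before it. There is no depth.
- arm.finish_job(): hands the job in, once; it reports no verdict.
The state is a dict: "clock": time; "joint_positions": joint angles; "qvel": joint speeds; "joint_torque": joint torques, N m; "eef_pos": TCP position; "tcp_rot": TCP orientation; "wrist_force": force on the tool from outside, world axes, zero at the start; "moment": the same for the moment, N m; "gripper_width": finger opening in m.
Only numpy, scipy, OpenCV 4.12 (cv2) and the standard library are available. Lean on these libraries where they do the work, as an engineer would, in place of code of your own. Each camera call takes 0.05 s, during which the arm holds its last target.

## Task

Lock the dividing table ready for the first cut: take the brass-headed index pin out of the wooden stand, set it in the bush over the dividing plate, and push the table round by its turning arm until the pin falls into one of the holes underneath (any hole will do) - stop as soon as it locks, do not force it. Press the pin fully home, so that its head sits down on the bush, and leave it there; leave the other pins and the tools on the bench as they are.

Things in the scene. Friction and masses are not known exactly. Their poses are not given: they have to be found in the camera images.
- dividing_table: the dividing table's green cast base, 168 x 112 mm (162 mm over its two bolted ears), fixed to the bench. Origin at bench height on the vertical axis about which everything turns; z up; +x points from the axis to the bush, held by a green post that stands 67 to 89 mm out on +x, 68 mm high. Locked, it bears a push of up to 40 N at the knob
- plate_axis (a point): centre of the steel dividing plate's upper face, 44 mm above the bench; plate radius 60 mm, 10 mm thick, free space below its rim. It turns both ways against light friction (about 2 N felt at the knob), stays where it is left, and is free for over 60 degrees either way. A brass blank with a nut on top sits in its middle, up to 85 mm high
- under_bush (a point): point of the plate's upper face level right under the bush, 44 mm high, 51 mm from the axis. The plate has 12 round through holes, 8.2 mm wide, every 30 degrees on that 51 mm circle. At the start none is under the bush: the next one is 8 to 22 degrees away, whichever way the plate is turned
- bush (a point): centre of the upper rim of the steel bush, 71 mm above the bench: an upright open tube, outside 23 mm, bore 8.2 mm, 21 mm long (its lower end 6 mm above the plate). Axes as dividing_table
- turning_knob (a point): middle of the upright black knob on the turning arm: 18 mm in diameter, 62 to 98 mm above the bench (this point: 80), 82 mm from the axis; its x points to the axis. Push it along its circle to turn the plate. The arm (15 mm wide, top 59 mm high) is clamped at any angle to the plate, so it does not show where the holes are. Once a pin is in a hole the knob is firm, but for 2 or 3 degrees of play
- index_pin: the index pin: steel shank 7 mm thick, 38 mm long with a 4 mm tapered tip, brass knurled head 16 mm in diameter, 24 mm high above it; 50 g. Origin at the tip, z up to the head. In the stand its tip is 6 mm and the underside of its head 44 mm above the bench. In the bush, on the plate between holes, the tip is 44 mm high; fully home the head sits on the bush, tip 33 mm high
- index_pin_head (a point): centre of the top of the index pin's head, 62 mm above its tip
- pin_stand: the wooden pin stand: a block 44 x 150 x 34 mm (its long side along its y), fixed, origin under its centre; four blind holes 9.5 mm wide and 28 mm deep in a row at y = -54, -18, +18, +54 mm. Three hold pins, in any order
- black_pin: a black-headed pin of the same height as the index pin but with an 8.7 mm shank, too thick for the bush; origin at its tip. Leave it in the stand
- red_pin: a red-headed pin, the same as the black one. Leave it in the stand
- handpiece_cradle: black plastic rest with the grinding handpiece in it, 145 x 62 mm, about 90 mm high, fixed; origin under its centre
- brass_hammer: small hammer with a brass head lying on the bench, 56 x 170 x 20 mm, origin under its centre; leave alone
- loupe: black eye loupe standing on the bench, 38 mm across, 32 mm high, origin under its centre; leave alone
- tweezers: steel tweezers lying on the bench, 10 x 122 x 8 mm; origin under the centre
- paste_tin: heavy round tin of polishing paste with a red lid, 56 mm across, 22 mm high; origin under its centre
Not all that is in view belongs to the job. What is shaped like the index_pin but blue is not meant.

How it is judged:
At the end, for the whole second after the job is handed in: The index pin stands upright (within about 6 degrees) in the bush and through a hole of the plate, its tip lower than 36 mm above the bench (head down on the bush within 3 mm), at rest and let go; the other two pins, the hammer and the loupe are where they were (z of index_pin in the frame of dividing_table below 0.036 m and horizontal distance between index_pin and bush below 0.004 m and angle between index_pin's own z axis and vertical below 0.1 rad and linear speed of index_pin below 0.01 m/s); the robot touches nothing.
It fails at once if the dividing table was forced: the fingers pressed on it, its arm or its knob with over 45 N (contact force between the fingers and dividing_table above 45 N).
It fails at once if another pin of the stand was pulled out or shifted by more than 15 mm (distance of any of black_pin, red_pin from where it was at the start of the episode above 0.015 m).
It fails at once if the hammer or the loupe was shifted by more than 30 mm (distance of any of brass_hammer, loupe from where it was at the start of the episode above 0.03 m).
It also fails if it takes over 51 s, if anything falls off the work surface, if the arm or the gripper's body presses on something with over 40 N, if the wrist force passes 120 N, or if a joint passes its speed limit or range.

## Working session

There is one attempt and no reset: what is moved stays moved. The work goes in short steps, Python scripts to look and compute and a tool call to move; the robot and the scene stay as the last step left them, time stands still between calls to the robot, and variables do not carry over. Pictures are saved under pics/ and viewed, and the job is handed in when it is done.

Besides the shell and the picture viewer there is one more tool, called after ">>>" as a command line: name --argument value ..., lists and objects as JSON in quotes. jog_arm: Moves the arm, as the interface text tells. Its arguments: {"type":"object","properties":{"delta_pos":{"type":"array"},"rotation":{"type":"array"},"gripper":{"type":"array"},"force":{"type":"number"}},"required":["delta_pos","rotation","gripper"]}

```bash
mkdir -p pics; ls
python3 - <<'E'
from plant import arm
import cv2,json,numpy as np
s=arm.observe();print(s)
for n in ["scene","side","wrist"]:
    d=arm.snapshot(n);cv2.imwrite(f"pics/{n}0.png",d["pixels"])
    print(n,{k:np.round(v,4).tolist() for k,v in d.items() if k!="pixels"})
    np.savez(f"{n}0.npz",**d)
print(arm.tcp_to_grasp)
E
```

```text
pics
{'clock': 0.0, 'joint_positions': array([-1.44051703e+00,  2.07419555e-01,  1.54293466e+00, -1.18103872e-05,
        1.39350080e+00, -1.50481775e-01]), 'qvel': array([ 1.34637640e-03,  6.56367951e-04,  8.14824649e-05,  1.01207015e-03,
       -1.66301542e-03, -3.13400427e-04]), 'joint_torque': array([ 3.54408312e-04, -3.70874584e+01, -2.81416619e+01,  6.98841177e-02,
        3.61420156e-02, -1.60940044e-04]), 'eef_pos': array([ 0.1592147 , -0.55168072,  0.20430023]), 'tcp_rot': array([-8.03834948e-04,  7.99089288e-01, -6.01211303e-01, -7.95894192e-04]), 'wrist_force': array([-0.62488667,  0.50816339, -0.43280503]), 'moment': array([ 0.002357  , -0.0261383 , -0.04428747]), 'gripper_width': 0.09373138800113794}
scene {'K': [[349.164, 0.0, 250.1902], [0.0, 349.164, 186.9739], [0.0, 0.0, 1.0]], 'extrinsics': [[0.4547, -0.8906, -0.0085, -0.2298], [0.4117, 0.2018, 0.8887, -0.2843], [-0.7898, -0.4076, 0.4584, -0.6199], [0.0, 0.0, 0.0, 1.0]]}
side {'K': [[375.9524, 0.0, 258.2712], [0.0, 375.9524, 183.732], [0.0, 0.0, 1.0]], 'extrinsics': [[-0.9546, -0.297, -0.0214, 0.5183], [0.0992, -0.3851, 0.9175, -0.1149], [-0.2807, 0.8738, 0.3971, -0.802], [0.0, 0.0, 0.0, 1.0]]}
wrist {'K': [[297.3186, 0.0, 259.5651], [0.0, 297.3186, 187.9053], [0.0, 0.0, 1.0]], 'tool_from_camera': [[1.0, 0.0009, -0.0001, 0.0009], [0.0008, -0.9624, -0.2718, -0.0789], [-0.0003, 0.2718, -0.9624, -0.1797], [0.0, 0.0, 0.0, 1.0]]}
0.0188
```

Run:
```python
import cv2
for n in ["scene","side","wrist"]:
    im=cv2.imread(f"pics/{n}0.png");cv2.imwrite(f"pics/{n}0b.png",cv2.resize(im,(800,600),interpolation=cv2.INTER_CUBIC))
```

```text
(no output)
```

View pics/scene0b.png

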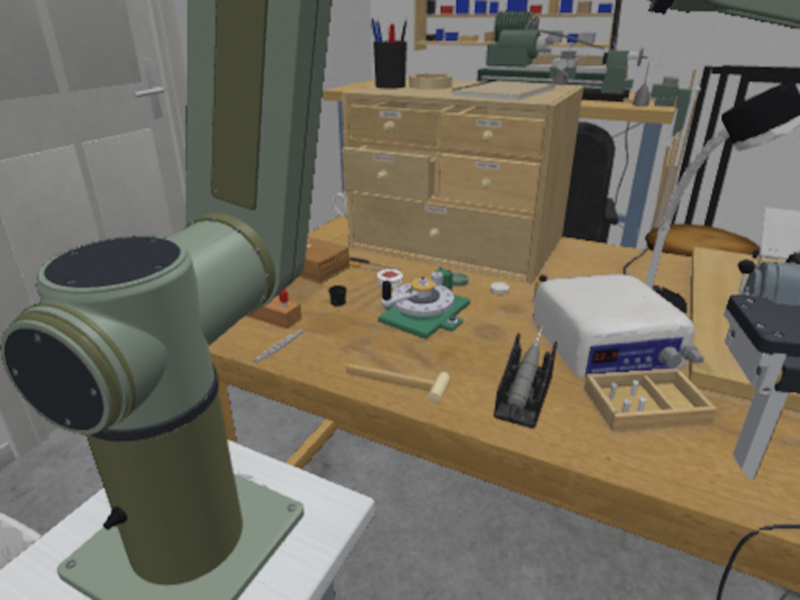

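View pics/side0b.png

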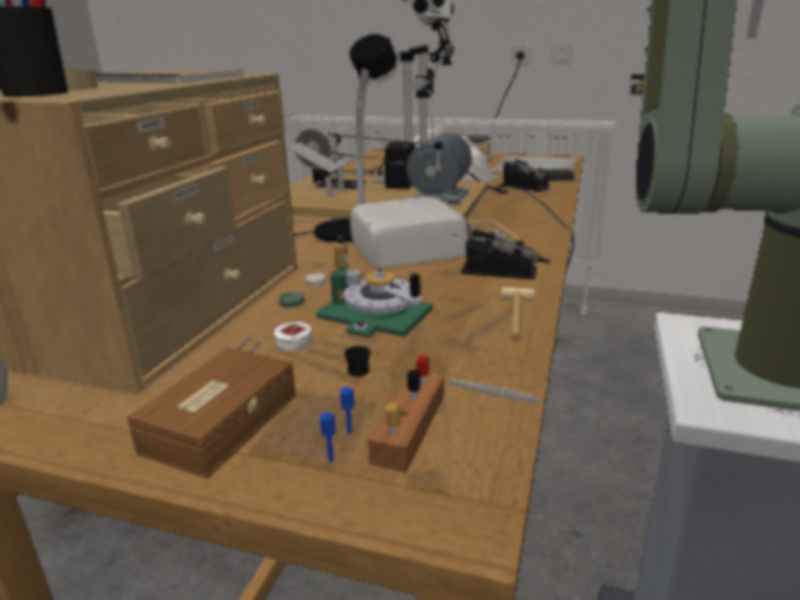

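View pics/wrist0b.png

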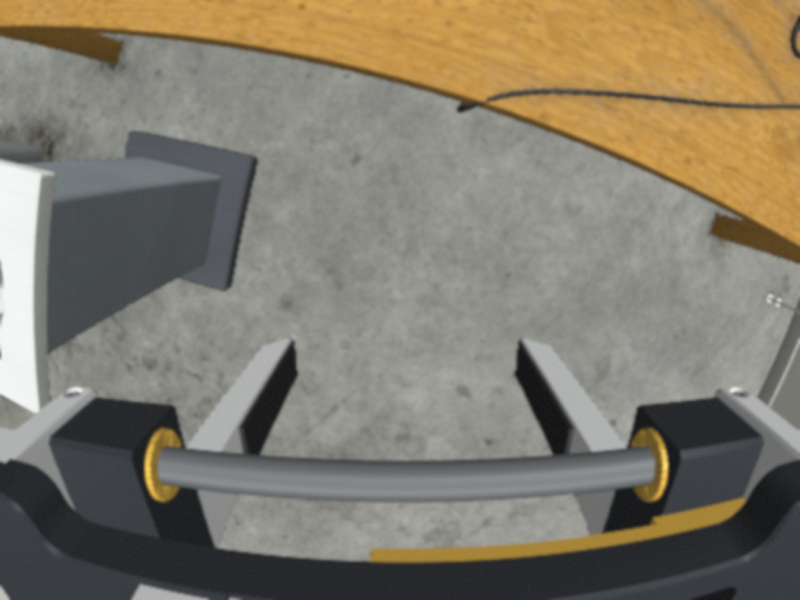

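The side view shows the stand at about (408,420) in the 800x600 picture, with heads at brass (392,413), black (414,380) and red (423,365). Two blue look-alikes stand at (328,425) and (347,400), and the table is at (375,300). The brass head in the stand fits the description, so I'll enlarge the crops to confirm it.

Run:
```python
import cv2
im=cv2.imread("pics/side0.png")
cv2.imwrite("pics/c1.png",cv2.resize(im[215:310,195:305],None,fx=6,fy=6,interpolation=cv2.INTER_CUBIC))
cv2.imwrite("pics/c2.png",cv2.resize(im[160:225,190:290],None,fx=8,fy=8,interpolation=cv2.INTER_CUBIC))
im=cv2.imread("pics/scene0.png")
cv2.imwrite("pics/c3.png",cv2.resize(im[160:225,225:315],None,fx=8,fy=8,interpolation=cv2.INTER_CUBIC))
```

```text
(no output)
```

View pics/c1.png

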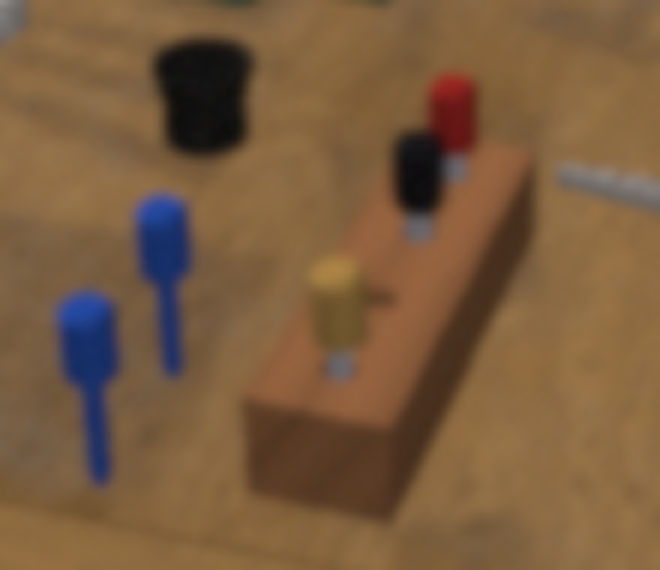

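View pics/c2.png

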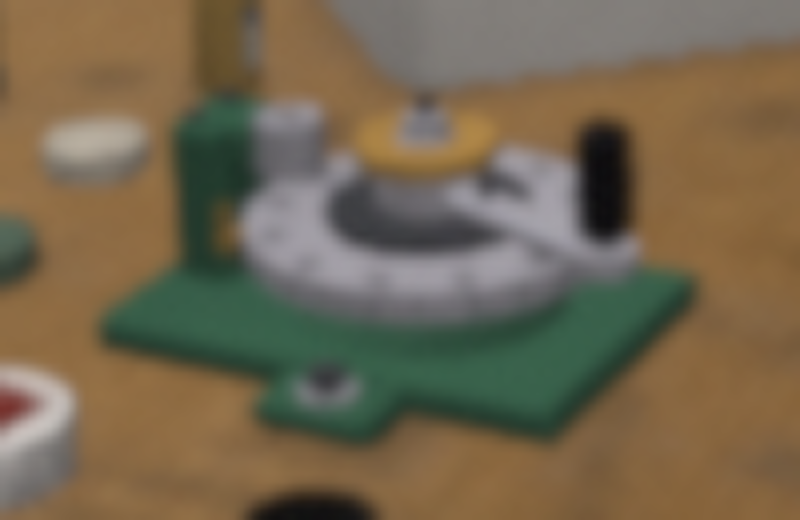

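View pics/c3.png

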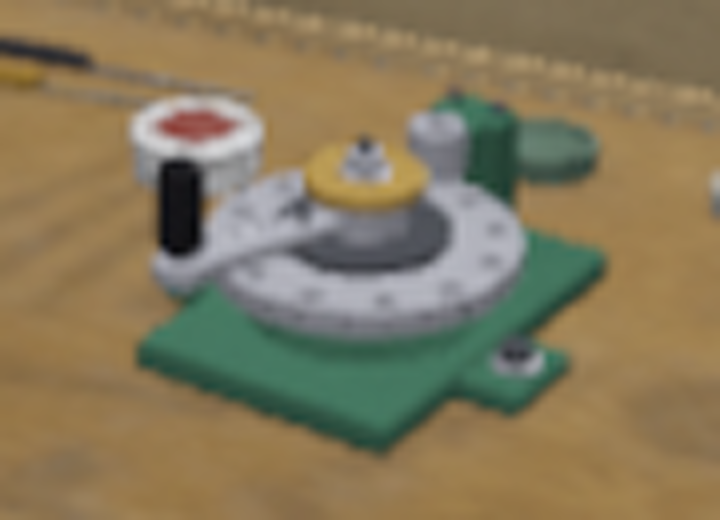

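Confirmed: the brass head in the stand's near hole, at side pixel about (251,260), is the index pin. The blue pins stand on the bench and are not meant. Next I'll work out positions.

```bash
cat > h.py <<'E'
import numpy as np, cv2
from scipy.spatial.transform import Rotation as R
def ray(d,uv,tcp=None,q=None):
    K=d["K"];u,v=uv
    if "extrinsics" in d:
        E=d["extrinsics"];r=np.array([(u-K[0,2])/K[0,0],-(v-K[1,2])/K[1,1],-1])
        return -E[:3,:3].T@E[:3,3],E[:3,:3].T@r
    a=np.array([u-K[0,2],v-K[1,2]])/K[0,0];t=np.linalg.norm(a);s=np.sin(t)/t if t>1e-9 else 1
    r=np.array([a[0]*s,-a[1]*s,-np.cos(t)]);T=d["tool_from_camera"]
    M=R.from_quat(np.r_[q[1:],q[0]]).as_matrix()
    return tcp+M@T[:3,3],M@(T[:3,:3]@r)
def atz(d,uv,z,*a):
    o,r=ray(d,uv,*a);return o+r*(z-o[2])/r[2]
def proj(d,P,tcp=None,q=None):
    P=np.asarray(P,float);K=d["K"]
    if "extrinsics" in d:
        c=d["extrinsics"][:3,:3]@P+d["extrinsics"][:3,3];x,y,z=c[0],-c[1],-c[2]
        return np.array([K[0,0]*x/z+K[0,2],K[1,1]*y/z+K[1,2]])
    M=R.from_quat(np.r_[q[1:],q[0]]).as_matrix();T=d["tool_from_camera"]
    c=T[:3,:3].T@(M.T@(P-tcp)-T[:3,3]);x,y,z=c[0],-c[1],-c[2]
    n=np.hypot(x,y);t=np.arctan2(n,z)
    return np.array([K[0,0]*t*x/n+K[0,2],K[0,0]*t*y/n+K[1,2]])
def jog(target,Rt,s):
    "delta in tool axes shares for world target pos & rot matrix Rt, from state s"
    M=R.from_quat(np.r_[s["tcp_rot"][1:],s["tcp_rot"][0]]).as_matrix()
    return M.T@(np.asarray(target)-s["eef_pos"])/0.25, R.from_matrix(M.T@Rt).as_rotvec()/(2*np.pi)
def down(a):
    "tool down with x axis at world angle a"
    x=np.array([np.cos(a),np.sin(a),0]);z=np.array([0,0,-1.]);return np.c_[x,np.cross(z,x),z]
E
python3 - <<'E'
from h import *
np.set_printoptions(precision=4,suppress=True)
S=dict(np.load("side0.npz"));C=dict(np.load("scene0.npz"))
f1=lambda x,y:(195+x/6,215+y/6); f2=lambda x,y:(190+x/8,160+y/8); f3=lambda x,y:(225+x/8,160+y/8)
print("brass",atz(S,f1(337,270),.068),"black",atz(S,f1(420,143),.068),"red",atz(S,f1(453,88),.068))
for p in [(245,403),(390,428),(535,158)]: print("stand",atz(S,f1(*p),.034))
print("bush",atz(S,f2(292,110),.071),atz(C,f3(438,124),.071))
print("knob",atz(S,f2(605,128),.098),atz(C,f3(181,166),.098))
print("nut",atz(S,f2(425,100),.085),atz(C,f3(365,145),.085))
print("loupe",atz(S,f1(205,55),.032))
E
```

```text
brass [0.4565 0.313  0.068 ] black [0.4529 0.2429 0.068 ] red [0.452  0.2085 0.068 ]
stand [0.4775 0.3343 0.034 ]
stand [0.4354 0.3336 0.034 ]
stand [0.4296 0.1892 0.034 ]
bush [ 0.6383 -0.0324  0.071 ] [ 0.6403 -0.0343  0.071 ]
knob [0.5161 0.0206 0.098 ] [0.5157 0.0125 0.098 ]
nut [ 0.5867 -0.0183  0.085 ] [ 0.5844 -0.0282  0.085 ]
loupe [0.5615 0.1503 0.032 ]
```

Run:
```python
from h import *
np.set_printoptions(precision=4,suppress=True)
S=dict(np.load("side0.npz"));C=dict(np.load("scene0.npz"))
for p in [(355,250),(530,278)]: print("cab",atz(C,(p[0]/1.5625,p[1]/1.5625),0))
for p in [(140,388),(297,265)]: print("cabS",atz(S,(p[0]/1.5625,p[1]/1.5625),0))
s=dict(eef_pos=np.array([ 0.1592147 , -0.55168072,  0.20430023]),tcp_rot=np.array([-8.03834948e-04,  7.99089288e-01, -6.01211303e-01, -7.95894192e-04]))
for t in [(.40,-.25,.25),(.56,-.03,.17)]: print(jog(t,down(-np.pi/2),s))
```

```text
cab [0.82   0.2623 0.    ]
cab [ 0.8523 -0.1728  0.    ]
cabS [0.8332 0.2723 0.    ]
cabS [ 0.8359 -0.2014 -0.    ]
(array([-0.893 , -1.2599, -0.1804]), array([-0.    ,  0.0004,  0.0447]))
(array([-1.5605, -2.1185,  0.1414]), array([-0.    ,  0.0004,  0.0447]))
```

>>> jog_arm --delta_pos '[[-0.7,-0.97,-0.13],[-0.7,-0.97,-0.13],[-0.7,-0.97,-0.13],[-0.7,-0.97,-0.13],[-0.7,-0.97,-0.13]]' --rotation '[[0,0,0.0447],[0,0,0.0447],[0,0,0.0447],[0,0,0.0447],[0,0,0.0447]]' --gripper '[1,1,1,1,1]'

```text
clock: 0.78
eef_pos: [0.3448, -0.315, 0.2381]
tcp_rot: [-0.0, 0.707, -0.707, 0.0]
wrist_force: [0.4, 0.2, 0.2]
gripper_width: 0.0941
```

```bash
cat > g.py <<'E'
import sys
from h import *
from plant import arm
np.set_printoptions(precision=4,suppress=True)
s=arm.observe();x,y,z,a=map(float,sys.argv[1:5])
print(s["clock"],s["eef_pos"],s["joint_positions"]);p,r=jog((x,y,z),down(np.radians(a)),s);print(p,r)
E
python3 g.py .56 -.03 .17 -90
```

```text
0.775 [ 0.3448 -0.315   0.2381] [-0.9261 -0.0539  1.7528  0.0003  1.4427  0.6441]
[-1.1395 -0.8614  0.2726] [-0.      0.      0.0001]
```

>>> jog_arm --delta_pos '[[-1,-0.86,0.2],[-1,-0.86,0.2],[-1,-0.86,0.2],[-1,-0.86,0.2],[-1,-0.86,0.2]]' --rotation '[[0,0,0],[0,0,0],[0,0,0],[0,0,0],[0,0,0]]' --gripper '[1,1,1,1,1]'

```text
clock: 1.4
eef_pos: [0.5463, -0.0811, 0.1906]
tcp_rot: [0.0, 0.707, -0.707, 0.0]
wrist_force: [0.2, -0.7, 0.3]
gripper_width: 0.0937
```

>>> jog_arm --delta_pos '[[-0.2,0,0.1],[-0.2,0,0.1],[-0.2,0,0.1]]' --rotation '[[0,0,0],[0,0,0],[0,0,0]]' --gripper '[1,1,1]'

```text
clock: 1.78
eef_pos: [0.5452, -0.0332, 0.166]
tcp_rot: [0.0, 0.707, -0.707, 0.0]
wrist_force: [-0.3, -0.1, 0.3]
gripper_width: 0.0939
```

```bash
cat > w.py <<'E'
import sys
from h import *
from plant import arm
np.set_printoptions(precision=4,suppress=True)
n=sys.argv[1]; cam=sys.argv[2] if len(sys.argv)>2 else "wrist"
s=arm.observe();d=arm.snapshot(cam)
np.savez(n+".npz",tcp=s["eef_pos"],q=s["tcp_rot"],**d)
cv2.imwrite(f"pics/{n}.png",cv2.resize(d["pixels"],(800,600),interpolation=cv2.INTER_CUBIC))
print(s["clock"],s["eef_pos"],s["tcp_rot"],s["wrist_force"],s["gripper_width"])
E
python3 w.py w1
```

```text
1.775 [ 0.5452 -0.0332  0.166 ] [ 0.0003  0.7073 -0.7069  0.0001] [-0.3299 -0.0546  0.2619] 0.09386649558811458
```

View pics/w1.png

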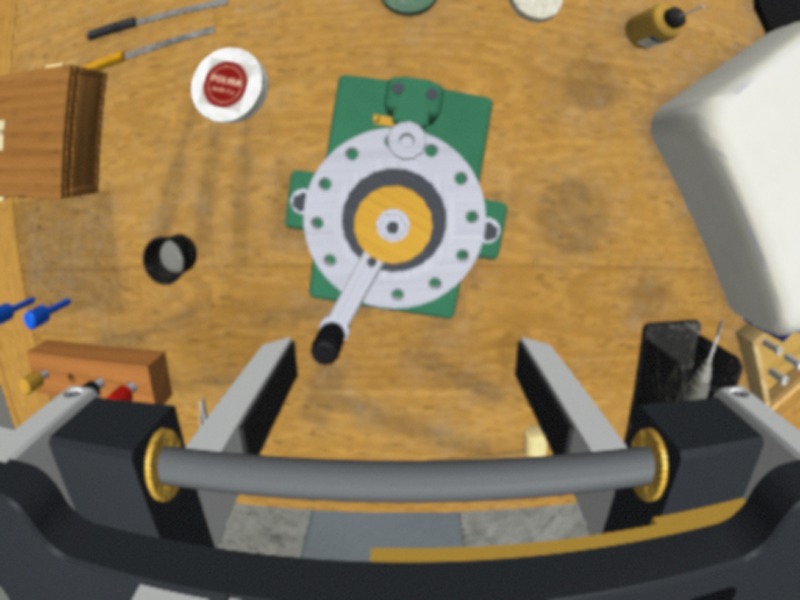

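The wrist view shows the whole table: bush at about (407,140), plate centre about (395,217), knob top about (328,340), and the holes around the rim. I'll enlarge it.

Run:
```python
from h import *
d=np.load("w1.npz");im=d["pixels"][45:240,180:330]
cv2.imwrite("pics/c4.png",cv2.resize(im[:170],None,fx=5,fy=5,interpolation=cv2.INTER_CUBIC)[:600] if 0 else cv2.resize(im[:115],None,fx=5,fy=5,interpolation=cv2.INTER_CUBIC))
cv2.imwrite("pics/c5.png",cv2.resize(im[85:195],None,fx=5,fy=5,interpolation=cv2.INTER_CUBIC))
```

```text
(no output)
```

View pics/c4.png

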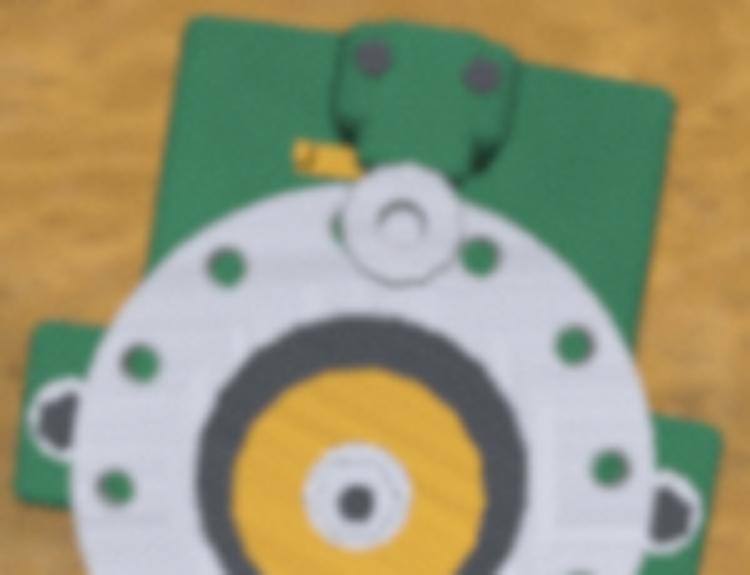

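View pics/c5.png

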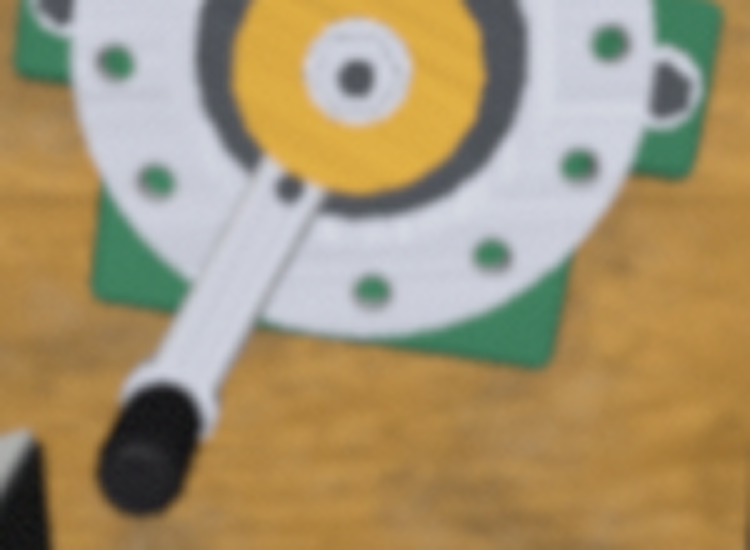

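Run:
```python
from h import *
from scipy.optimize import least_squares
np.set_printoptions(precision=4,suppress=True)
d=dict(np.load("w1.npz"));a=(d["tcp"],d["q"])
f=lambda x,y,o=45:(180+x/5,o+y/5)
H=[f(*p) for p in [(228,266),(141,363),(115,488),(480,257),(575,345),(610,469)]]+[f(*p,130) for p in [(156,181),(372,291),(491,255),(579,165)]]
W=np.array([atz(d,h,.044,*a) for h in H])[:,:2]
def res(p):
    v=W-p[:2];r=np.hypot(*v.T)-.051
    an=np.arctan2(v[:,1],v[:,0])-p[2];an=(an+np.pi/12)%(np.pi/6)-np.pi/12
    return np.r_[r,an*.051]
best=min((least_squares(res,[*W.mean(0),t]) for t in np.radians([0,10,20])),key=lambda o:o.cost)
c=best.x[:2];print("axis",c,"phase",np.degrees(best.x[2]),"resid mm",best.fun*1e3)
b=atz(d,f(402,222),.071,*a);k=atz(d,f(140,478,130),.098,*a);n=atz(d,f(357,498),.085,*a)
print("bush",b,"r",np.hypot(*(b[:2]-c)),"knob",k,np.hypot(*(k[:2]-c)),"nut",n)
ba=np.degrees(np.arctan2(b[1]-c[1],b[0]-c[0]));print("bush ang",ba,"knob ang",np.degrees(np.arctan2(k[1]-c[1],k[0]-c[0])),"hole rel",(np.degrees(best.x[2])-ba)%30)
# stand pins
for nm,p in [("brass",(33,381)),("black",(92,387)),("red",(122,394))]: print(nm,atz(d,(p[0]/1.5625,p[1]/1.5625),.06,*a))
```

```text
axis [ 0.5897 -0.0269] phase 2.029391816881648 resid mm [-0.2524 -0.269  -0.0182 -0.4068 -0.1049 -0.2049 -0.1498 -0.1719 -0.3249
 -0.2238 -0.2076  0.031   0.1159 -0.0832  0.0436 -0.0875 -0.0884  0.0754
  0.0058  0.195 ]
bush [ 0.6398 -0.035   0.071 ] r 0.05081174205354639 knob [0.5187 0.0129 0.098 ] 0.08132307696475818 nut [ 0.5904 -0.027   0.085 ]
bush ang -9.162602711071044 knob ang 150.70559880228512 hole rel 11.19199452795269
brass [0.4622 0.3009 0.06  ]
black [0.4636 0.2251 0.06  ]
red [0.4601 0.1936 0.06  ]
```

Plate fit: axis (0.590, -0.027), with 0.3 mm residuals. Bush is at (0.640, -0.035). The nearest hole is 11.2° counter-clockwise of the bush, so the plate has to turn 11.2° clockwise. Now to the pin.

>>> jog_arm --delta_pos '[[-0.9,0.26,-0.04],[-0.9,0.26,-0.04],[-0.9,0.26,-0.04],[-0.9,0.26,-0.04]]' --rotation '[[0,0,0],[0,0,0],[0,0,0],[0,0,0]]' --gripper '[0.45,0.45,0.45,0.45]'

```text
clock: 2.33
eef_pos: [0.4808, 0.1927, 0.1776]
tcp_rot: [0.001, -0.706, 0.708, -0.001]
wrist_force: [-0.1, -1.2, 0.3]
gripper_width: 0.0574
```

>>> jog_arm --delta_pos '[[-0.45,0.08,0.1],[-0.45,0.08,0.1],[-0.45,0.08,0.1],[-0.45,0.08,0.1]]' --rotation '[[0,0,0],[0,0,0],[0,0,0],[0,0,0]]' --gripper '[0.45,0.45,0.45,0.45]'

```text
clock: 2.82
eef_pos: [0.4615, 0.3035, 0.1519]
tcp_rot: [0.0, -0.707, 0.708, -0.001]
wrist_force: [0.2, 0.7, 0.1]
gripper_width: 0.0426
```

```bash
python3 w.py w2
```

```text
2.825 [0.4615 0.3035 0.1519] [ 0.0004 -0.7066  0.7076 -0.0006] [0.2308 0.7134 0.1139] 0.04257780089098284
```

View pics/w2.png

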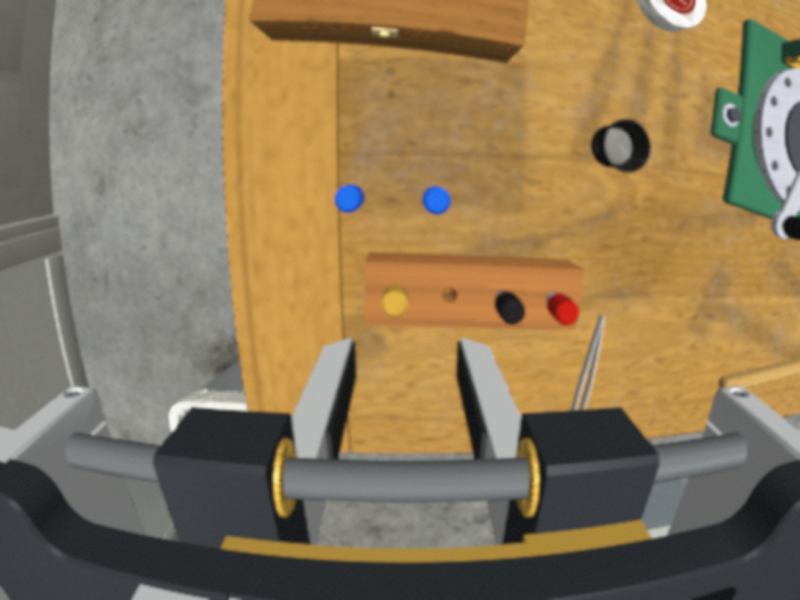

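The brass pin's head is between the jaws' lines at about (395,301). Enlarging the crop to get the centre.

Run:
```python
from h import *
np.set_printoptions(precision=4,suppress=True)
d=dict(np.load("w2.npz"));a=(d["tcp"],d["q"])
im=d["pixels"][155:220,215:315]
cv2.imwrite("pics/c6.png",cv2.resize(im,None,fx=8,fy=8,interpolation=cv2.INTER_CUBIC))
hsv=cv2.cvtColor(d["pixels"],cv2.COLOR_BGR2HSV)
m=cv2.inRange(hsv,(19,110,90),(32,255,255));m[:, :235]=0;m[:,270:]=0;m[:180]=0;m[:,:][205:]=0
n,l,st,ce=cv2.connectedComponentsWithStats(m);print(st,ce)
i=1+np.argmax(st[1:,4]);print(atz(d,ce[i],.068,*a),atz(d,(395/1.5625,299/1.5625),.068,*a))
```

```text
[[     0      0    512    384 196347]
 [   244    183     17     20    261]] [[255.5043 191.4988]
 [252.3027 192.4138]]
[0.4621 0.3092 0.068 ] [0.4631 0.3087 0.068 ]
```

View pics/c6.png

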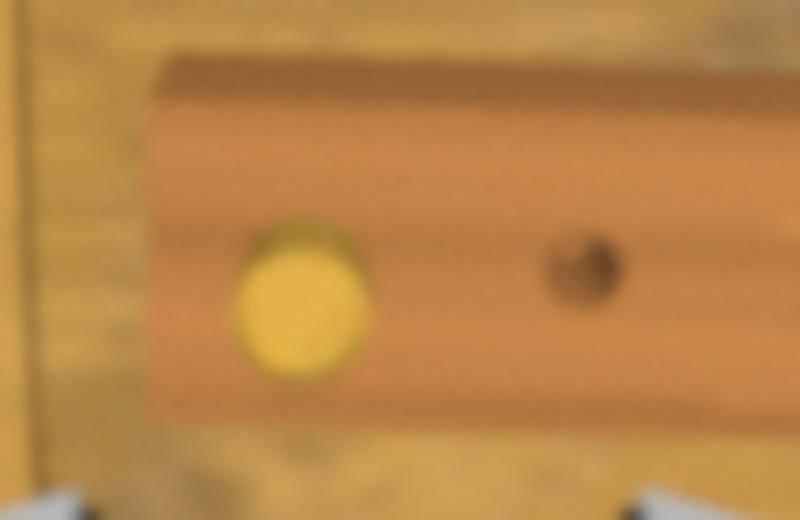

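>>> jog_arm --delta_pos '[[-0.022,0.004,0.23],[-0.022,0.004,0.23],[-0.022,0.004,0.23]]' --rotation '[[0,0,0],[0,0,0],[0,0,0]]' --gripper '[0.45,0.45,0.45]'

```text
clock: 3.25
eef_pos: [0.4606, 0.3093, 0.095]
tcp_rot: [0.001, -0.706, 0.708, -0.0]
wrist_force: [0.5, -0.5, 0.8]
gripper_width: 0.0424
```

```bash
python3 w.py w3
python3 - <<'E'
from h import *
d=dict(np.load("w3.npz"))
cv2.imwrite("pics/c7.png",cv2.resize(d["pixels"][150:245,190:320],None,fx=6,fy=6,interpolation=cv2.INTER_CUBIC))
E
```

```text
3.25 [0.4606 0.3093 0.095 ] [ 0.0007 -0.7064  0.7078 -0.0004] [ 0.5417 -0.4972  0.784 ] 0.042431263481051695
```

View pics/c7.png

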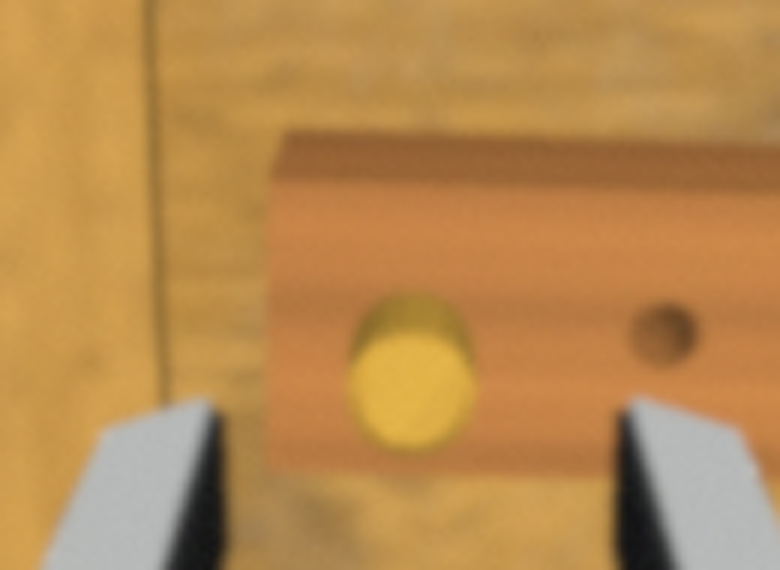

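Run:
```python
from h import *
np.set_printoptions(precision=4,suppress=True)
d=dict(np.load("w3.npz"));a=(d["tcp"],d["q"])
print(atz(d,(190+413/6,150+389/6),.068,*a))
for p in [(268,470),(268,180),(665,333)]: print(atz(d,(190+p[0]/6,150+p[1]/6),.034,*a))
```

```text
[0.4607 0.3089 0.068 ]
[0.4349 0.3304 0.034 ]
[0.4789 0.3291 0.034 ]
[0.4561 0.2728 0.034 ]
```

Run:
```python
from h import *
np.set_printoptions(precision=4,suppress=True)
S=dict(np.load("side0.npz"))
f1=lambda x,y:(195+x/6,215+y/6)
print(atz(S,f1(341,373),.034),atz(S,f1(337,270),.068),atz(S,f1(337,265),.068))
for x in (.457,.460,.463):
  for y in (.309,.312): print(x,y,(proj(S,(x,y,.068))-[195,215])*6,(proj(S,(x,y,.036))-[195,215])*6)
```

```text
[0.4559 0.3143 0.034 ] [0.4565 0.313  0.068 ] [0.4572 0.3107 0.068 ]
0.457 0.309 [339.6345 261.7641] [342.8177 355.4434]
0.457 0.312 [336.2818 267.7641] [339.5442 361.7065]
0.46 0.309 [329.5005 260.1088] [332.8786 353.6987]
0.46 0.312 [326.1102 266.0939] [329.569  359.9465]
0.463 0.309 [319.3934 258.4579] [322.9654 351.9584]
0.463 0.312 [315.9657 264.4282] [319.6198 358.1911]
```

Run:
```python
from h import *
np.set_printoptions(precision=1,suppress=True)
d=dict(np.load("w3.npz"));a=(d["tcp"],d["q"])
for x in (.457,.459,.461):
  print(x,[(proj(d,(x+o,.309,z),*a)-[190,150])*6 for o,z in [(-.008,.068),(0,.068),(.008,.068),(.008,.044)]])
```

```text
0.457 [array([412.5, 475.2]), array([412.3, 416.5]), array([412. , 356.2]), array([412.5, 296.3])]
0.459 [array([412.4, 460.7]), array([412.2, 401.5]), array([412. , 340.9]), array([412.5, 282.3])]
0.461 [array([412.4, 446. ]), array([412.2, 386.5]), array([411.9, 325.4]), array([412.4, 268.2])]
```

>>> jog_arm --delta_pos '[[0,0.006,0.188],[0,0.006,0.188],[0,0.006,0.188]]' --rotation '[[0,0,0],[0,0,0],[0,0,0]]' --gripper '[0.45,0.45,0.45]'

```text
clock: 3.68
eef_pos: [0.4594, 0.3106, 0.0488]
tcp_rot: [0.001, -0.707, 0.707, -0.001]
wrist_force: [-0.0, 0.6, 0.4]
gripper_width: 0.0426
```

>>> jog_arm --delta_pos '[[0,0,0],[0,0,0],[0,0,0],[0,0,0]]' --rotation '[[0,0,0],[0,0,0],[0,0,0],[0,0,0]]' --gripper '[0,0,0,0]' --force 15

```text
clock: 4.18
eef_pos: [0.4584, 0.3104, 0.0472]
tcp_rot: [-0.001, 0.707, -0.707, 0.0]
wrist_force: [-0.9, 1.1, 3.5]
gripper_width: 0.0158
```

>>> jog_arm --delta_pos '[[0,0,-0.1],[0,0,-0.25],[0,0,-0.4],[0,0,-0.4]]' --rotation '[[0,0,0],[0,0,0],[0,0,0],[0,0,0]]' --gripper '[0,0,0,0]'

```text
clock: 4.68
eef_pos: [0.4603, 0.3113, 0.1501]
tcp_rot: [-0.004, 0.707, -0.707, 0.001]
wrist_force: [0.0, 0.7, -0.4]
gripper_width: 0.0158
```

```bash
python3 w.py w4; python3 w.py s4 side
python3 - <<'E'
from h import *
d=dict(np.load("w4.npz"))
cv2.imwrite("pics/c8.png",cv2.resize(d["pixels"][150:250,200:320],None,fx=6,fy=6,interpolation=cv2.INTER_CUBIC))
d=dict(np.load("s4.npz"))
cv2.imwrite("pics/c9.png",cv2.resize(d["pixels"][190:290,200:310],None,fx=6,fy=6,interpolation=cv2.INTER_CUBIC))
E
```

```text
4.675 [0.4603 0.3113 0.1501] [-0.0035  0.7071 -0.7071  0.0013] [ 0.0399  0.711  -0.3822] 0.01577395901244306
4.725 [0.4586 0.3105 0.1477] [ 0.0013 -0.7071  0.7071 -0.0005] [-0.1218  0.196  -0.4803] 0.015237198700047548
```

View pics/c8.png

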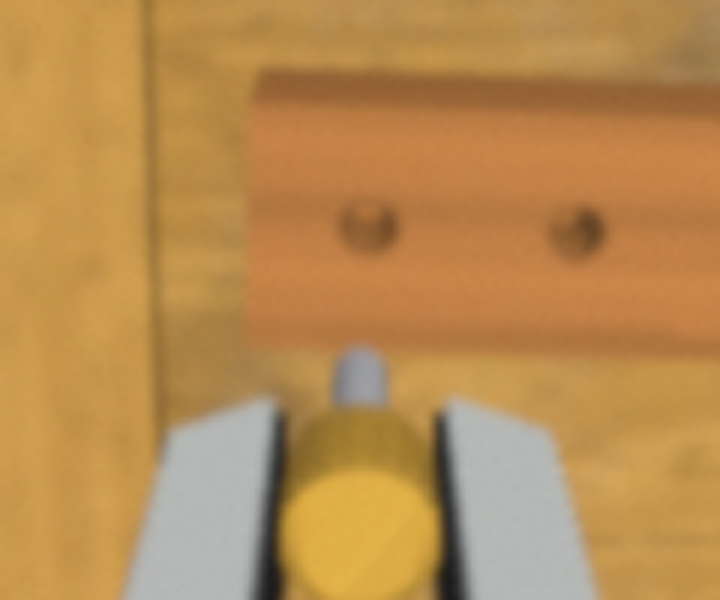

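View pics/c9.png

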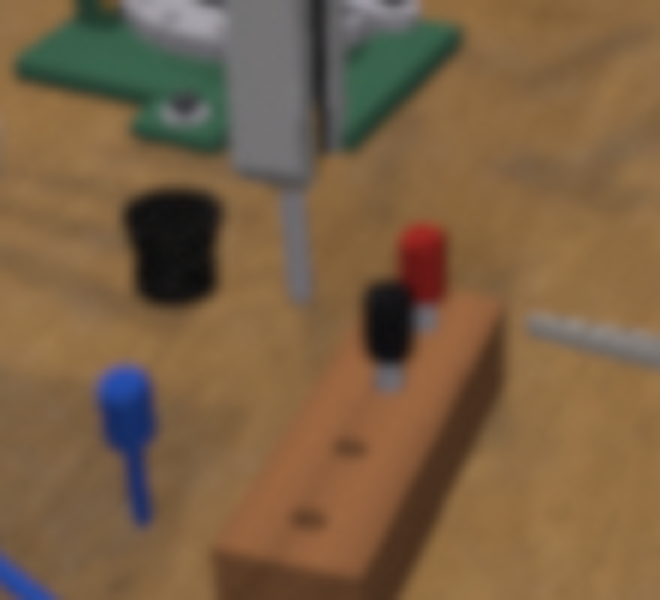

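>>> jog_arm --delta_pos '[[0.9,-0.5,-0.1],[0.9,-0.5,-0.1],[0.9,-0.5,-0.1],[0.9,-0.5,-0.1],[0.9,-0.5,-0.1]]' --rotation '[[0,0,0],[0,0,0],[0,0,0],[0,0,0],[0,0,0]]' --gripper '[0,0,0,0,0]' --force 20

```text
clock: 5.4
eef_pos: [0.5833, 0.0812, 0.1694]
tcp_rot: [-0.001, -0.705, 0.709, 0.001]
wrist_force: [-0.9, 0.3, -0.8]
gripper_width: 0.0152
```

>>> jog_arm --delta_pos '[[0.3,-0.14,0],[0.48,-0.22,0.05],[0.48,-0.22,0.1],[0.48,-0.22,0.1],[0.48,-0.22,0.1]]' --rotation '[[0,0,0],[0,0,0],[0,0,0],[0,0,0],[0,0,0]]' --gripper '[0,0,0,0,0]'

```text
clock: 6.02
eef_pos: [0.6367, -0.0328, 0.1458]
tcp_rot: [0.0, 0.708, -0.706, -0.001]
wrist_force: [0.2, -0.4, -1.1]
gripper_width: 0.0153
```

```bash
python3 w.py w5; python3 w.py s5 side; python3 w.py sc5 scene
python3 - <<'E'
from h import *
d=dict(np.load("w5.npz"))
cv2.imwrite("pics/c10.png",cv2.resize(d["pixels"][140:255,190:330],None,fx=5,fy=5,interpolation=cv2.INTER_CUBIC))
d=dict(np.load("s5.npz"))
a=cv2.resize(d["pixels"][110:220,180:270],None,fx=5,fy=5,interpolation=cv2.INTER_CUBIC)
d=dict(np.load("sc5.npz"))
b=cv2.resize(d["pixels"][110:220,240:310],None,fx=5,fy=5,interpolation=cv2.INTER_CUBIC)
cv2.imwrite("pics/c11.png",np.hstack([a,b]))
E
```

```text
6.025 [ 0.6367 -0.0328  0.1458] [ 0.0004  0.7078 -0.7064 -0.0011] [ 0.2406 -0.3709 -1.0854] 0.015284067783266955
6.075 [ 0.6373 -0.0329  0.1465] [ 0.      0.7079 -0.7063 -0.0004] [-0.1491  0.3058 -0.6558] 0.015411374315301193
6.125 [ 0.6376 -0.0331  0.147 ] [-0.0002  0.7079 -0.7063  0.    ] [-0.7999  0.7933 -0.3747] 0.015207015655859371
```

View pics/c10.png

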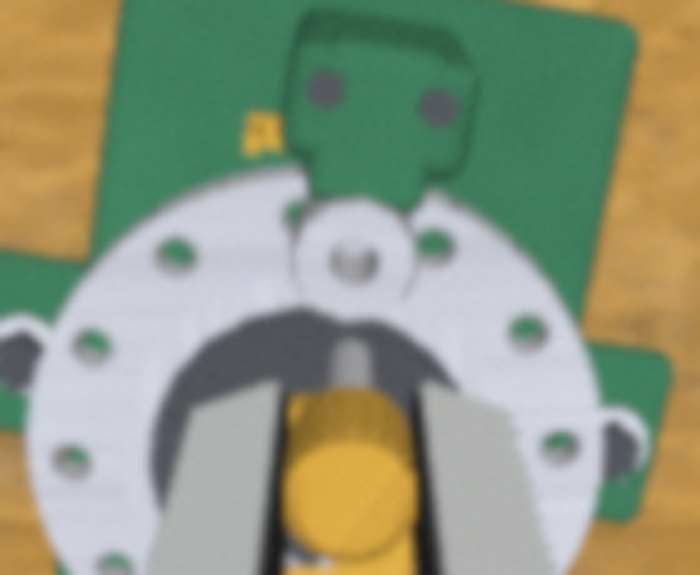

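View pics/c11.png

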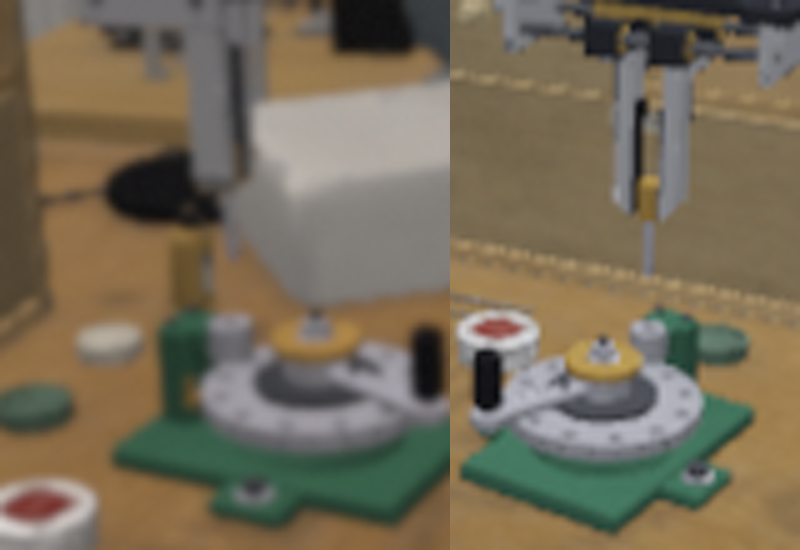

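Run:
```python
from h import *
np.set_printoptions(precision=4,suppress=True)
d=dict(np.load("w5.npz"));a=(d["tcp"],d["q"]);f=lambda x,y:(190+x/5,140+y/5)
z=d["tcp"][2]
print("head",atz(d,f(350,497),z+.0208,*a)-d["tcp"],"tip",atz(d,f(350,345),z-.0412,*a)-d["tcp"])
print("bush",atz(d,f(356,259),.071,*a)-d["tcp"],atz(d,f(356,259),.071,*a))
# fingertip reference: check tcp offset with the finger tips near edge at tcp depth
M=R.from_quat(np.r_[d["q"][1:],d["q"][0]]).as_matrix()
for p in [(0,0,0),(.008,0,-.0208),(-.008,0,-.0208),(0,0,-.0208),(0,0,.0412),(.008,-.008,0),(-.008,-.008,0),(.0205,-.008,0)]:
    print(p,(proj(d,d["tcp"]+M@np.array(p),*a)-[190,140])*5)
for n,q in [("s5",[(233,262)]),("sc5",[(648-450,275)])]:
    e=dict(np.load(n+".npz"));o=np.array([180,110]) if n=="s5" else np.array([240,110])
    print(n,"tip px->",atz(e,o+np.array(q[0])/5,e["tcp"][2]-.0412)-e["tcp"], "bush")
for n,q in [("s5",(232,325)),("sc5",(648-450,328))]:
    e=dict(np.load(n+".npz"));o=np.array([180,110]) if n=="s5" else np.array([240,110])
    print(n,atz(e,o+np.array(q)/5,.071))
```

```text
head [ 0.0028 -0.0012  0.0208] tip [-0.0006 -0.0012 -0.0412]
bush [ 0.0036 -0.0023 -0.0748] [ 0.6403 -0.0352  0.071 ]
(0, 0, 0) [340.7805 447.2914]
(0.008, 0, -0.0208) [407.4549 517.3127]
(-0.008, 0, -0.0208) [272.7825 517.3582]
(0, 0, -0.0208) [340.1034 517.5243]
(0, 0, 0.0412) [341.8097 341.9966]
(0.008, -0.008, 0) [402.2408 390.84  ]
(-0.008, -0.008, 0) [279.0367 390.9195]
(0.0205, -0.008, 0) [498.0602 390.2995]
s5 tip px-> [-0.004   0.0071 -0.0412] bush
sc5 tip px-> [ 0.0032  0.0006 -0.0412] bush
s5 [ 0.6353 -0.0242  0.071 ]
sc5 [ 0.6395 -0.0342  0.071 ]
```

>>> jog_arm --delta_pos '[[0.003,-0.004,0.085],[0.003,-0.004,0.085],[0.003,-0.004,0.085],[0.003,-0.004,0.085]]' --rotation '[[0.0086,0,0],[0.0086,0,0],[0.0086,0,0],[0.0086,0,0]]' --gripper '[0,0,0,0]'

```text
clock: 6.68
eef_pos: [0.6399, -0.0356, 0.1267]
tcp_rot: [-0.02, 0.707, -0.707, 0.02]
wrist_force: [-0.4, -1.0, -0.7]
gripper_width: 0.0152
```

```bash
python3 w.py w6
python3 - <<'E'
from h import *
d=dict(np.load("w6.npz"))
cv2.imwrite("pics/c12.png",cv2.resize(d["pixels"][150:255,190:330],None,fx=5.7,fy=5.7,interpolation=cv2.INTER_CUBIC))
E
```

```text
6.675 [ 0.6399 -0.0356  0.1267] [-0.0197  0.7069 -0.7068  0.02  ] [-0.3791 -0.9572 -0.6539] 0.015233677484934626
```

View pics/c12.png

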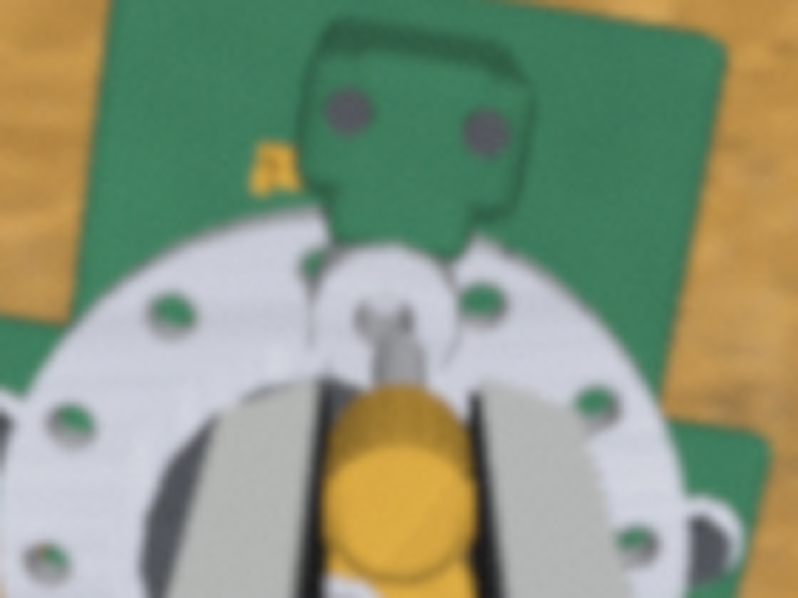

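Run:
```python
from h import *
np.set_printoptions(precision=4,suppress=True)
d=dict(np.load("w6.npz"));a=(d["tcp"],d["q"]);f=lambda x,y:(190+x/5.7,150+y/5.7)
z=d["tcp"][2]
h=atz(d,f(400,511),z+.0208,*a);t=atz(d,f(400,336),z-.0412,*a);b=atz(d,f(386,319),.071,*a)
print("head",h-d["tcp"],"tip",t-d["tcp"],"bush",b,"bush-tip",b-t)
```

```text
head [ 0.0014 -0.0013  0.0208] tip [ 0.0019 -0.0015 -0.0412] bush [ 0.6401 -0.0351  0.071 ] bush-tip [-0.0017  0.002  -0.0145]
```

>>> jog_arm --delta_pos '[[-0.008,0.007,0.04],[-0.008,0.007,0.04],[-0.008,0.007,0.04],[-0.008,0.007,0.04]]' --rotation '[[0,0,0],[0,0,0],[0,0,0],[0,0,0]]' --gripper '[0,0,0,0]'

```text
clock: 7.22
eef_pos: [0.6378, -0.0337, 0.1154]
tcp_rot: [0.019, -0.707, 0.707, -0.019]
wrist_force: [-1.2, 0.3, -1.4]
gripper_width: 0.0155
```

```bash
python3 w.py w7
python3 - <<'E'
from h import *
d=dict(np.load("w7.npz"))
cv2.imwrite("pics/c13.png",cv2.resize(d["pixels"][160:255,200:320],None,fx=6.3,fy=6.3,interpolation=cv2.INTER_CUBIC))
E
```

```text
7.225 [ 0.6378 -0.0337  0.1154] [ 0.0192 -0.7068  0.7069 -0.0192] [-1.2322  0.2945 -1.4124] 0.015471488635862759
```

View pics/c13.png

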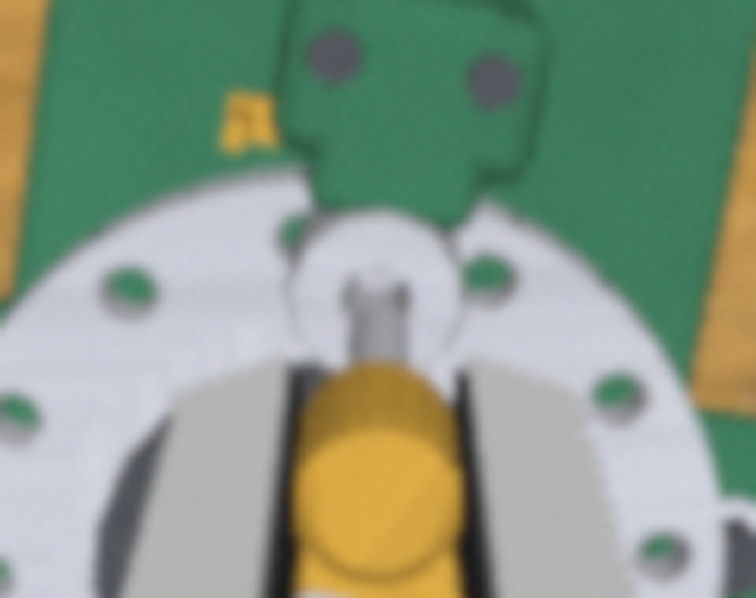

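Run:
```python
from h import *
np.set_printoptions(precision=4,suppress=True)
d=dict(np.load("w7.npz"));a=(d["tcp"],d["q"]);f=lambda x,y:(200+x/6.3,160+y/6.3)
g=lambda P:(proj(d,P,*a)-[200,160])*6.3
z=d["tcp"][2]
b=atz(d,f(376.5,292),.071,*a);print("bush",b, [g(b+[.0115*np.cos(t),.0115*np.sin(t),0]) for t in (0,np.pi/2,-np.pi/2)],[g(b+[.0041*np.cos(t),.0041*np.sin(t),0]) for t in (0,np.pi/2,-np.pi/2)])
t=atz(d,f(380,285),z-.0412,*a);print("tip",t-d["tcp"],b-t)
print("if upright at +.0017,-.0014:",g(d["tcp"]+[.0017,-.0014,-.0412]))
```

```text
bush [ 0.6408 -0.0348  0.071 ] [array([376.4278, 203.7967]), array([285.8294, 292.0078]), array([467.1624, 291.8108])] [array([376.4747, 260.8082]), array([344.1528, 292.0236]), array([408.8461, 291.9533])]
tip [ 0.0048 -0.0016 -0.0412] [-0.0018  0.0004 -0.0032]
if upright at +.0017,-.0014: [378.7518 309.1101]
```

Run:
```python
from h import *
d=dict(np.load("w7.npz"))
a=cv2.cvtColor(d["pixels"][190:225,242:278],cv2.COLOR_BGR2GRAY)
a=cv2.normalize(a,None,0,255,cv2.NORM_MINMAX)
d=dict(np.load("w6.npz"))
b=cv2.cvtColor(d["pixels"][190:225,240:276],cv2.COLOR_BGR2GRAY);b=cv2.normalize(b,None,0,255,cv2.NORM_MINMAX)
cv2.imwrite("pics/c14.png",np.hstack([cv2.resize(a,None,fx=11,fy=11,interpolation=cv2.INTER_CUBIC),cv2.resize(b,None,fx=11,fy=11,interpolation=cv2.INTER_CUBIC)]))
```

```text
(no output)
```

View pics/c14.png

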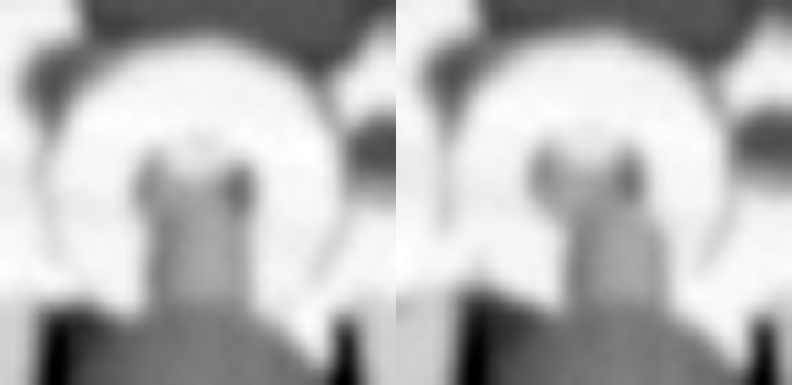

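>>> jog_arm --delta_pos '[[-0.001,0.002,0.016],[-0.001,0.002,0.028],[-0.001,0.002,0.028]]' --rotation '[[0,0,0],[0,0,0],[0,0,0]]' --gripper '[0,0,0]'

```text
clock: 7.65
eef_pos: [0.6377, -0.0334, 0.108]
tcp_rot: [0.019, -0.707, 0.707, -0.019]
wrist_force: [0.9, -0.1, -1.4]
gripper_width: 0.0154
```

```bash
python3 w.py w8
python3 - <<'E'
from h import *
d=dict(np.load("w8.npz"))
a=cv2.cvtColor(d["pixels"][185:220,242:278],cv2.COLOR_BGR2GRAY)
a=cv2.normalize(a,None,0,255,cv2.NORM_MINMAX)
cv2.imwrite("pics/c15.png",cv2.resize(a,None,fx=14,fy=14,interpolation=cv2.INTER_CUBIC))
E
```

```text
7.65 [ 0.6377 -0.0334  0.108 ] [ 0.0193 -0.7068  0.7069 -0.0193] [ 0.9079 -0.1089 -1.3586] 0.015357374964724694
```

View pics/c15.png

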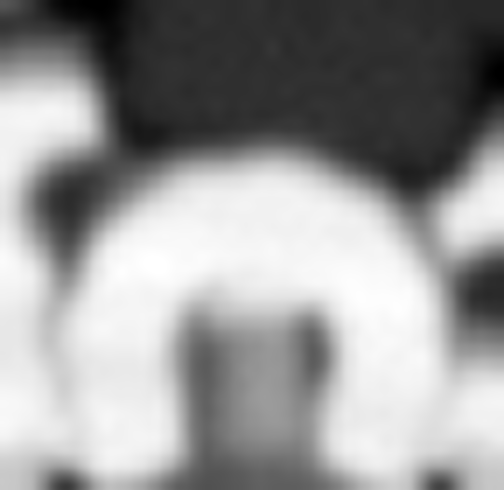

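>>> jog_arm --delta_pos '[[0,0,0.012],[0,0,0.024],[0,0,0.032]]' --rotation '[[0,0,0],[0,0,0],[0,0,0]]' --gripper '[0,0,0]'

```text
clock: 8.07
eef_pos: [0.6382, -0.0335, 0.1002]
tcp_rot: [0.019, -0.707, 0.707, -0.019]
wrist_force: [1.2, 0.9, -0.3]
gripper_width: 0.0156
```

>>> jog_arm --delta_pos '[[0,0,0.014],[0,0,0.028],[0,0,0.042],[0,0,0.042]]' --rotation '[[0,0,0],[0,0,0],[0,0,0],[0,0,0]]' --gripper '[0,0,0,0]'

```text
clock: 8.57
eef_pos: [0.6383, -0.0334, 0.0892]
tcp_rot: [0.019, -0.707, 0.707, -0.019]
wrist_force: [2.1, -0.8, -1.4]
gripper_width: 0.0151
```

```bash
python3 w.py s9 side; python3 w.py w9;python3 - <<'E'
from h import *
d=dict(np.load("s9.npz"))
a=cv2.resize(d["pixels"][110:220,180:270],None,fx=5,fy=5,interpolation=cv2.INTER_CUBIC)
d=dict(np.load("w9.npz"))
b=cv2.resize(d["pixels"][150:240,230:295],None,fx=6,fy=6.1111,interpolation=cv2.INTER_CUBIC)[:550]
cv2.imwrite("pics/c16.png",np.hstack([a,b]))
E
```

```text
8.575 [ 0.6383 -0.0334  0.0892] [ 0.019  -0.7068  0.7069 -0.0189] [ 2.1157 -0.783  -1.4318] 0.015083637014223996
8.625 [ 0.6383 -0.0334  0.0892] [ 0.019  -0.7068  0.7069 -0.0189] [ 2.2268  0.1888 -1.7884] 0.015694645462004612
```

View pics/c16.png

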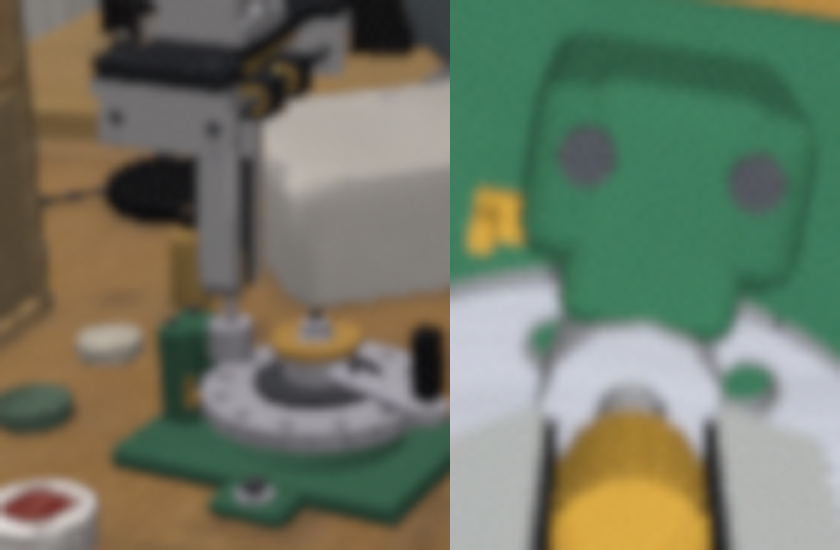

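The pin's shank is in the bush (side view about (232,300)). I'll release it and go up.

>>> jog_arm --delta_pos '[[0,0,0.006],[0,0,0.006],[0,0,0.006],[0,0,-0.1],[0,0,-0.2]]' --rotation '[[0,0,0],[0,0,0],[0,0,0],[0,0,0],[0,0,0]]' --gripper '[0.35,0.35,0.35,0.35,0.35]'

```text
clock: 9.3
eef_pos: [0.6353, -0.0333, 0.14]
tcp_rot: [0.019, -0.707, 0.707, -0.019]
wrist_force: [0.4, -0.2, -0.1]
gripper_width: 0.0332
```

>>> jog_arm --delta_pos '[[0,0.05,-0.06],[0,0.15,-0.06],[0,0.25,-0.06]]' --rotation '[[0,0,0],[-0.0086,0,0],[-0.0086,0,0]]' --gripper '[0.35,0.35,0.35]'

```text
clock: 9.68
eef_pos: [0.5728, -0.0335, 0.152]
tcp_rot: [-0.0, 0.707, -0.707, 0.0]
wrist_force: [-0.0, -0.3, -0.2]
gripper_width: 0.0328
```

```bash
python3 w.py s10 side; python3 w.py w10;python3 - <<'E'
from h import *
d=dict(np.load("s10.npz"))
a=cv2.resize(d["pixels"][130:210,190:280],None,fx=7,fy=7,interpolation=cv2.INTER_CUBIC)
cv2.imwrite("pics/c17.png",a)
E
```

```text
9.675 [ 0.5728 -0.0335  0.152 ] [-0.0002  0.7071 -0.7071  0.0005] [-0.0224 -0.3313 -0.2352] 0.032762263989031246
9.725 [ 0.569  -0.033   0.1509] [ 0.0013  0.7072 -0.707  -0.0016] [-1.5276  0.2135 -0.5948] 0.03278050838514473
```

View pics/c17.png

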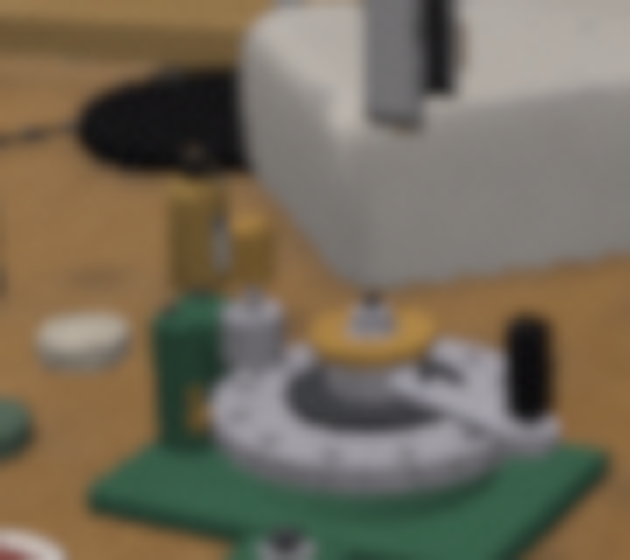

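View pics/w10.png

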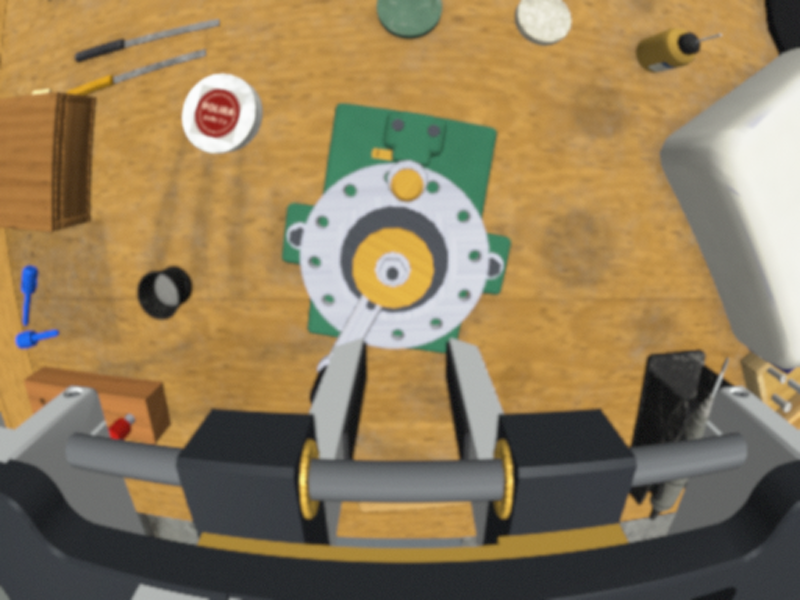

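Run:
```python
import cv2,numpy as np
a=np.load("s10.npz")["pixels"][215:310,180:300];b=np.load("side0.npz")["pixels"][215:310,180:300];c=np.load("s4.npz")["pixels"][215:310,180:300]
cv2.imwrite("pics/c18.png",cv2.resize(np.hstack([b,c,a]),None,fx=2.2,fy=2.2,interpolation=cv2.INTER_CUBIC))
```

```text
(no output)
```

View pics/c18.png

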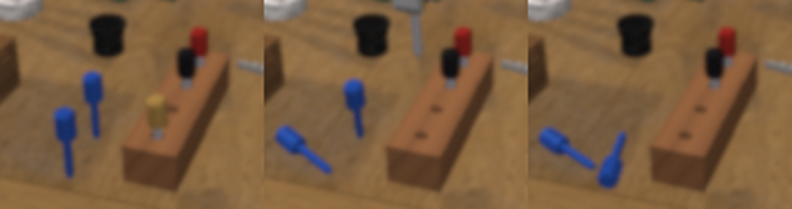

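The pin stands in the bush, with its head clear above it at about (250,245) in the crop. The two blue look-alikes, balanced on their tips, toppled away from the gripper's path. Now to the knob.

>>> jog_arm --delta_pos '[[-0.19,0.205,0.06],[-0.19,0.205,0.06],[-0.19,0.205,0.06],[-0.19,0.205,0.06],[-0.19,0.205,0.06]]' --rotation '[[0,0,0.028],[0,0,0.056],[0,0,0.0833],[0,0,0.0833],[0,0,0.0833]]' --gripper '[0.4,0.4,0.4,0.4,0.4]'

```text
clock: 10.4
eef_pos: [0.522, 0.014, 0.1366]
tcp_rot: [0.0, -0.501, 0.865, -0.0]
wrist_force: [0.4, -0.3, -0.3]
gripper_width: 0.0374
```

```bash
python3 w.py w11
python3 - <<'E'
from h import *
d=dict(np.load("w11.npz"))
cv2.imwrite("pics/c19.png",cv2.resize(d["pixels"][120:270,170:350],None,fx=4,fy=4,interpolation=cv2.INTER_CUBIC))
E
```

```text
10.4 [0.522  0.014  0.1366] [ 0.0003 -0.501   0.8654 -0.0002] [ 0.4239 -0.3447 -0.3293] 0.0374000401688465
```

View pics/c19.png

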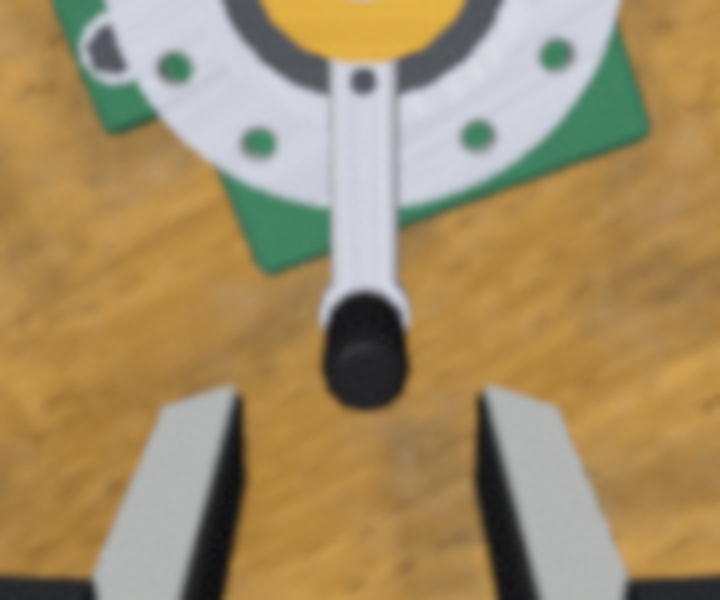

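Run:
```python
from h import *
np.set_printoptions(precision=4,suppress=True)
d=dict(np.load("w11.npz"));a=(d["tcp"],d["q"])
M=R.from_quat(np.r_[d["q"][1:],d["q"][0]]).as_matrix()
k=atz(d,(170+366/4,120+375/4),.098,*a);print(k,M.T@(k-d["tcp"]),M)
```

```text
[0.5183 0.0135 0.098 ] [0.0023 0.003  0.0386] [[-0.498  -0.8672  0.0008]
 [-0.8672  0.498  -0.    ]
 [-0.0003 -0.0007 -1.    ]]
```

>>> jog_arm --delta_pos '[[0.006,0.014,0.1],[0.006,0.014,0.2],[0.006,0.014,0.266],[0.006,0.014,0.266],[0.006,0.014,0.266]]' --rotation '[[0,0,0],[0,0,0],[0,0,0],[0,0,0],[0,0,0]]' --gripper '[0.4,0.4,0.4,0.36,0.32]'

```text
clock: 11.08
eef_pos: [0.5184, 0.0144, 0.0706]
tcp_rot: [0.001, -0.5, 0.866, -0.0]
wrist_force: [-0.3, 0.1, -0.7]
gripper_width: 0.0305
```

```bash
python3 w.py w12
python3 - <<'E'
from h import *
d=dict(np.load("w12.npz"))
cv2.imwrite("pics/c20.png",cv2.resize(d["pixels"][100:270,170:350],None,fx=3.5,fy=3.5,interpolation=cv2.INTER_CUBIC))
E
```

```text
11.075 [0.5184 0.0144 0.0706] [ 0.0006 -0.5002  0.8659 -0.0005] [-0.3438  0.1248 -0.715 ] 0.03051595361750668
```

View pics/c20.png

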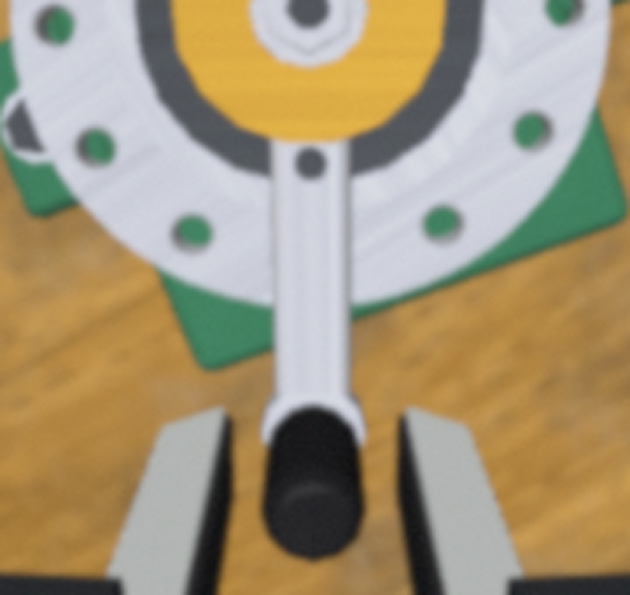

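>>> jog_arm --delta_pos '[[-0.02,0,0],[-0.032,0,0],[-0.043,0,0],[-0.054,-0.001,0],[-0.062,-0.002,0]]' --rotation '[[0,0,0],[0,0,0.004],[0,0,0.009],[0,0,0.013],[0,0,0.017]]' --gripper '[0.32,0.32,0.32,0.32,0.32]'

```text
clock: 11.75
eef_pos: [0.5259, 0.0276, 0.0699]
tcp_rot: [-0.0, -0.452, 0.892, -0.0]
wrist_force: [-0.9, -3.2, 2.4]
gripper_width: 0.0303
```

```bash
cat > m.py <<'E'
import sys
from h import *
from plant import arm
np.set_printoptions(precision=4,suppress=True)
s=arm.observe();c=np.array([.5897,-.0264]);v=s["eef_pos"][:2]-c
print("clk",s["clock"],"tcp ang",np.degrees(np.arctan2(v[1],v[0])),"r",np.hypot(*v),"F",s["wrist_force"],s["eef_pos"])
n=sys.argv[1]
d=arm.snapshot("side");np.savez(n+".npz",**d)
print(arm.observe()["wrist_force"])
cv2.imwrite(f"pics/{n}.png",cv2.resize(d["pixels"][130:210,190:280],None,fx=7,fy=7,interpolation=cv2.INTER_CUBIC))
E
python3 m.py p1
```

```text
clk 11.75 tcp ang 139.73208768977807 r 0.08362066232634509 F [-0.9369 -3.1965  2.4329] [0.5259 0.0276 0.0699]
[-0.1491 -1.7631  1.0297]
```

View pics/p1.png

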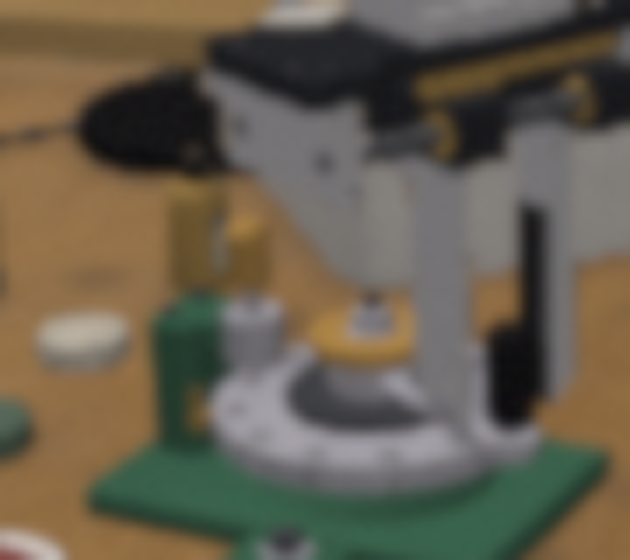

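>>> jog_arm --delta_pos '[[-0.006,0,0],[-0.011,-0.001,0],[-0.016,-0.001,0]]' --rotation '[[0,0,0.003],[0,0,0.005],[0,0,0.007]]' --gripper '[0.32,0.32,0.32]'

```text
clock: 12.18
eef_pos: [0.5283, 0.0309, 0.0697]
tcp_rot: [-0.0, -0.433, 0.901, 0.0]
wrist_force: [0.2, -2.9, 1.3]
gripper_width: 0.03
```

```bash
python3 m.py p2
```

```text
clk 12.175 tcp ang 136.98922544276894 r 0.08403300524912273 F [ 0.1941 -2.8686  1.2854] [0.5283 0.0309 0.0697]
[-0.6856 -2.2293  1.0961]
```

View pics/p2.png

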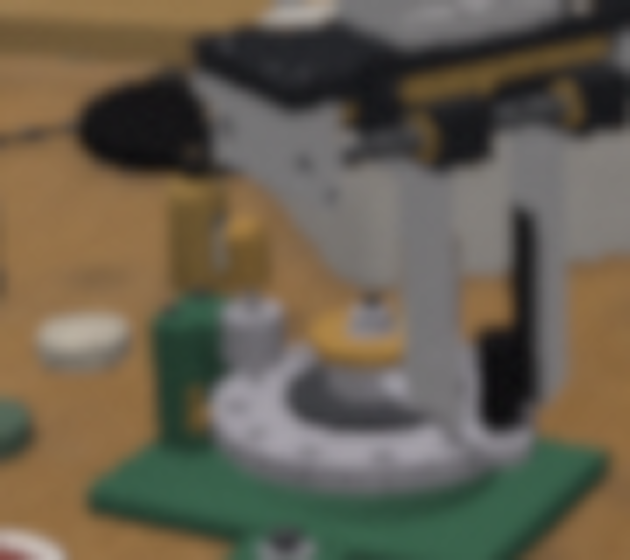

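>>> jog_arm --delta_pos '[[-0.004,-0.001,0],[-0.007,-0.001,0]]' --rotation '[[0,0,0.002],[0,0,0.003]]' --gripper '[0.32,0.32]'

```text
clock: 12.48
eef_pos: [0.5294, 0.0322, 0.0697]
tcp_rot: [-0.0, -0.425, 0.905, 0.0]
wrist_force: [0.4, -1.4, 2.1]
gripper_width: 0.0301
```

```bash
python3 m.py p3
```

```text
clk 12.475 tcp ang 135.8488274959411 r 0.08410152572153329 F [ 0.4098 -1.4024  2.0662] [0.5294 0.0322 0.0697]
[-0.1175 -0.9116  1.6164]
```

>>> jog_arm --delta_pos '[[-0.003,0,0],[-0.005,-0.001,0]]' --rotation '[[0,0,0.001],[0,0,0.002]]' --gripper '[0.32,0.32]'

```text
clock: 12.78
eef_pos: [0.5302, 0.0331, 0.0697]
tcp_rot: [-0.0, -0.419, 0.908, 0.0]
wrist_force: [-2.1, -1.6, 2.3]
gripper_width: 0.0297
```

```bash
python3 m.py p4
```

```text
clk 12.775 tcp ang 135.01444958784796 r 0.0841320004600274 F [-2.1455 -1.578   2.2777] [0.5302 0.0331 0.0697]
[-1.1656 -1.223   0.9306]
```

View pics/p4.png

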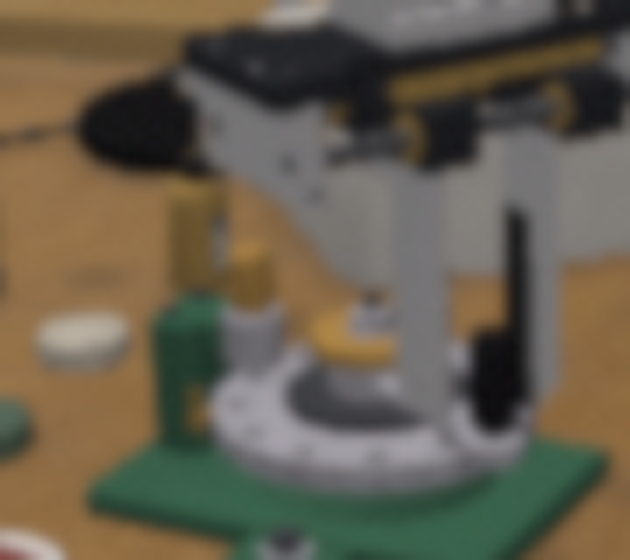

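The pin dropped: its head top moved from about y=215 to y=243 in the crop, and its underside is now on the bush. I'm stopping there, backing off the knob and rising.

>>> jog_arm --delta_pos '[[0.02,0,0],[0.024,0,0],[0.024,0,-0.15],[0.024,0,-0.3],[0.024,0,-0.3]]' --rotation '[[0,0,0],[0,0,0],[0,0,0],[0,0,0],[0,0,0]]' --gripper '[0.32,0.32,0.32,0.32,0.32]'

```text
clock: 13.45
eef_pos: [0.5298, 0.028, 0.1484]
tcp_rot: [0.004, -0.419, 0.908, -0.002]
wrist_force: [0.2, -0.7, -0.8]
gripper_width: 0.0299
```

```bash
python3 w.py w13; python3 m.py p5; python3 g.py 0.639 -0.034 0.14 -90
```

```text
13.45 [0.5298 0.028  0.1484] [ 0.0037 -0.4192  0.9079 -0.002 ] [ 0.169  -0.6636 -0.7999] 0.02986279314075279
clk 13.5 tcp ang 138.54406421866574 r 0.08247761525500734 F [0.1497 0.3278 0.1204] [0.5279 0.0282 0.1461]
[-0.4384 -0.0412  0.0961]
13.55 [0.5265 0.0283 0.1445] [-0.1106  0.1651  1.7228  0.0003  1.2536  2.1658]
[-0.1021 -0.5042  0.0179] [-0.      0.0001 -0.1123]
```

View pics/p5.png

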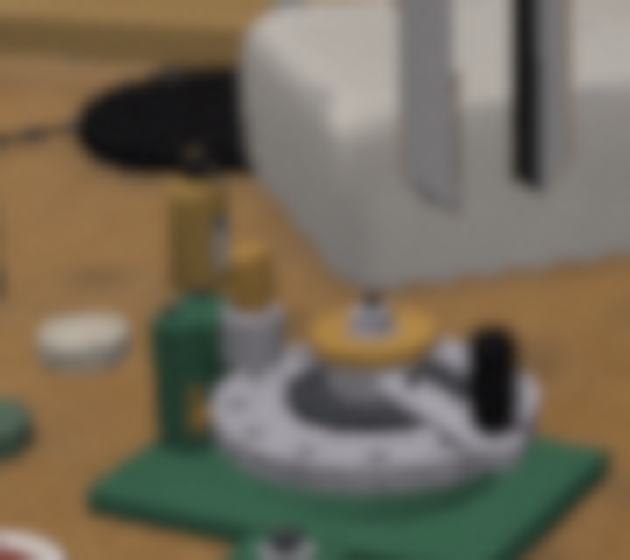

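View pics/w13.png

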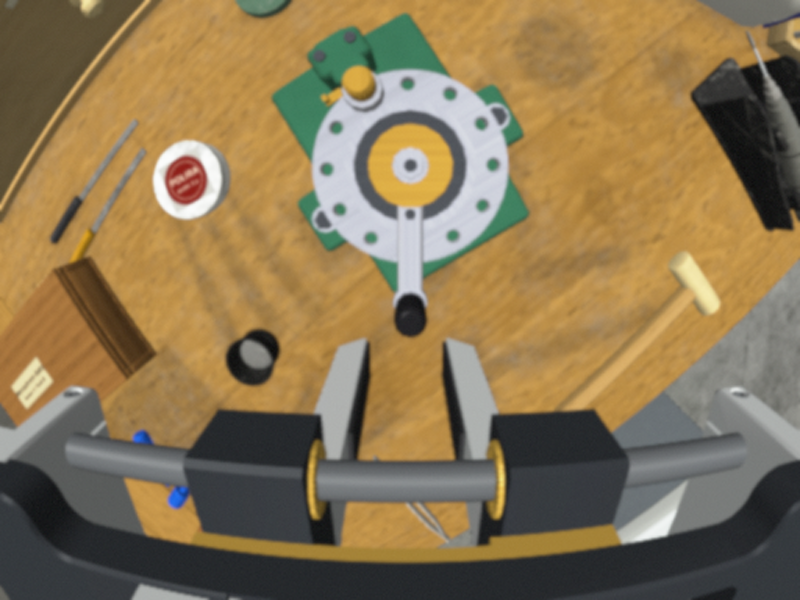

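Run:
```python
from h import *
from plant import arm
s=arm.observe();M=R.from_quat(np.r_[s["tcp_rot"][1:],s["tcp_rot"][0]]).as_matrix()
print(M.T@(np.array([.640,-.0345,.135])-s["eef_pos"])/.25)
```

```text
[-0.10312248 -0.50854848  0.03793654]
```

>>> jog_arm --delta_pos '[[-0.05,-0.25,0],[-0.103,-0.508,0],[-0.103,-0.508,0.038],[-0.103,-0.508,0.038],[-0.103,-0.508,0.038]]' --rotation '[[0,0,0],[0,0,0],[0,0,0],[0,0,0],[0,0,0]]' --gripper '[0,0,0,0,0]'

```text
clock: 14.18
eef_pos: [0.6382, -0.0335, 0.1342]
tcp_rot: [-0.001, -0.42, 0.908, 0.001]
wrist_force: [-0.5, -0.1, 0.1]
gripper_width: 0.0004
```

```bash
python3 w.py w14
python3 - <<'E'
from h import *
d=dict(np.load("w14.npz"))
cv2.imwrite("pics/c21.png",cv2.resize(d["pixels"][140:260,190:330],None,fx=5,fy=5,interpolation=cv2.INTER_CUBIC))
E
```

```text
14.175 [ 0.6382 -0.0335  0.1342] [-0.0011 -0.4195  0.9077  0.0009] [-0.5147 -0.0897  0.1056] 0.00040336564958792516
```

View pics/c21.png

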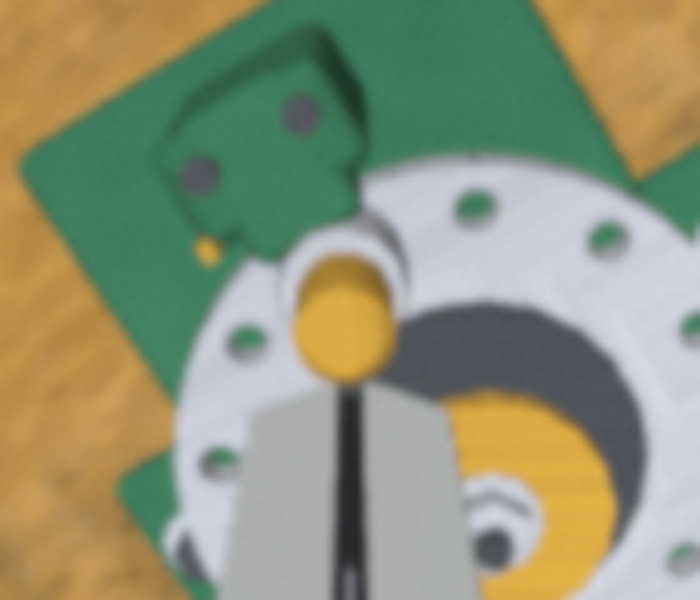

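Run:
```python
from h import *
np.set_printoptions(precision=4,suppress=True)
d=dict(np.load("w14.npz"));a=(d["tcp"],d["q"]);M=R.from_quat(np.r_[d["q"][1:],d["q"][0]]).as_matrix()
for z in (.095,.100,.106):
  h=atz(d,(190+345/5,140+331/5),z,*a);print(z,h,M.T@(h-d["tcp"]))
```

```text
0.095 [ 0.6404 -0.0358  0.095 ] [ 0.0002 -0.0032  0.0392]
0.1 [ 0.6417 -0.0369  0.1   ] [ 0.0002 -0.005   0.0342]
0.106 [ 0.6433 -0.0383  0.106 ] [ 0.0002 -0.0071  0.0281]
```

>>> jog_arm --delta_pos '[[0,-0.01,0.06],[0,-0.01,0.11],[0,-0.01,0.135],[0,-0.01,0.135]]' --rotation '[[0,0,0],[0,0,0],[0,0,0],[0,0,0]]' --gripper '[0,0,0,0]'

```text
clock: 14.72
eef_pos: [0.6411, -0.0359, 0.1004]
tcp_rot: [-0.001, -0.419, 0.908, 0.001]
wrist_force: [0.7, -0.2, 0.8]
gripper_width: 0.0007
```

>>> jog_arm --delta_pos '[[0,0,0.008],[0,0,0.016],[0,0,0.02]]' --rotation '[[0,0,0],[0,0,0],[0,0,0]]' --gripper '[0,0,0]'

```text
clock: 15.1
eef_pos: [0.6421, -0.0362, 0.0967]
tcp_rot: [0.0, -0.419, 0.908, -0.0]
wrist_force: [0.1, 0.0, -0.4]
gripper_width: 0.0007
```

>>> jog_arm --delta_pos '[[0,0,0.005],[0,0,0.009]]' --rotation '[[0,0,0],[0,0,0]]' --gripper '[0,0]'

```text
clock: 15.35
eef_pos: [0.6424, -0.0362, 0.0953]
tcp_rot: [0.0, -0.419, 0.908, -0.0]
wrist_force: [-1.6, 0.1, 6.5]
gripper_width: 0.0005
```

>>> jog_arm --delta_pos '[[0,0,0.004],[0,0,0.006]]' --rotation '[[0,0,0],[0,0,0]]' --gripper '[0,0]'

```text
clock: 15.6
eef_pos: [0.6426, -0.0362, 0.0952]
tcp_rot: [0.001, -0.419, 0.908, -0.001]
wrist_force: [-4.4, -0.4, 10.1]
gripper_width: 0.0006
```

The fingers met the head at z = 0.095 m, which is the "fully home" height. The force rose to 10 N with no further travel. I'll retreat and check.

>>> jog_arm --delta_pos '[[0,0,-0.1],[0,0,-0.25],[0,0.1,-0.4],[0,0.25,-0.4],[0,0.3,-0.4]]' --rotation '[[0,0,0],[0,0,0],[0,0,0],[0,0,0],[0,0,0]]' --gripper '[0,0,0,0,0]'

```text
clock: 16.23
eef_pos: [0.5839, 0.0135, 0.1932]
tcp_rot: [0.0, -0.42, 0.908, -0.0]
wrist_force: [0.4, -0.4, 0.7]
gripper_width: 0.0006
```

>>> jog_arm --delta_pos '[[0,0,0],[0,0,0],[0,0,0]]' --rotation '[[0,0,0],[0,0,0],[0,0,0]]' --gripper '[0,0,0]'

```text
clock: 16.6
eef_pos: [0.5853, 0.0118, 0.1922]
tcp_rot: [-0.0, -0.419, 0.908, 0.0]
wrist_force: [0.1, -0.4, 0.4]
gripper_width: 0.0003
```

```bash
python3 w.py w15; python3 w.py sc15 scene; python3 m.py p6
python3 - <<'E'
from h import *
np.set_printoptions(precision=1,suppress=True)
a=cv2.resize(np.load("p6.npz")["pixels"][140:195,205:265],None,fx=7,fy=7,interpolation=cv2.INTER_CUBIC)
b=cv2.resize(np.load("sc15.npz")["pixels"][145:200,250:310],None,fx=6,fy=7,interpolation=cv2.INTER_CUBIC)
cv2.imwrite("pics/c22.png",np.hstack([a,b]))
S=dict(np.load("p6.npz"))
for z in (.071,.095,.106): print(z,(proj(S,(.6395,-.034,z))-[205,140])*7)
E
```

```text
16.6 [0.5853 0.0118 0.1922] [-0.0003 -0.4188  0.9081  0.0001] [ 0.147  -0.3901  0.4397] 0.00034533324270028036
16.65 [0.5853 0.0119 0.1923] [-0.0003 -0.4188  0.9081  0.0001] [-0.7549  0.2271  0.3436] 0.0009015766751156904
clk 16.7 tcp ang 96.66161558095288 r 0.03861387196674866 F [ 0.3599 -0.1282  0.8368] [0.5852 0.012  0.1924]
[-0.627   0.5098  0.0203]
0.071 [149.  234.4]
0.095 [145.4 174.2]
0.106 [143.7 146.2]
```

View pics/c22.png

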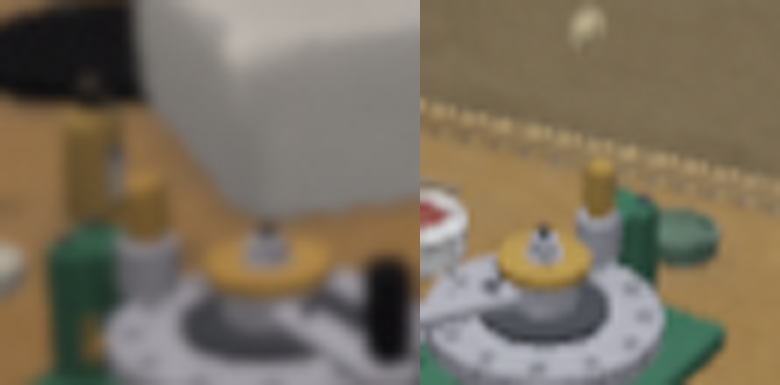

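View pics/w15.png

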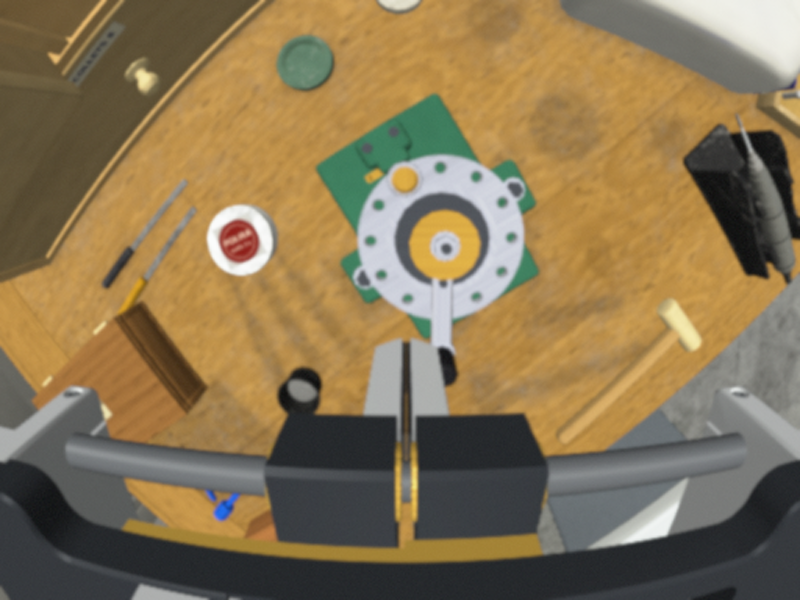

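The head sits directly on the bush in both views: its top is at crop y of about 177, against 174 predicted for home and 146 between holes. The robot is clear, so I'm handing in.

```bash
python3 -c "
from plant import arm
print(arm.finish_job())"
```

```text
the job is handed in; nothing more can be done
None
```

The dividing table is locked: the brass-headed index pin is in the bush and through a hole of the plate, with its head down on the bush. I handed the job in at about 16.7 s.

- **Setting the pin:** I took the index pin from the end hole of the stand. It was held about 3° off upright, so I tilted the tool to match before letting it down into the bush and releasing it.
- **Turning the table:** I pushed the knob about 11° clockwise with 3–4 N at the wrist. I stopped as soon as the side camera showed the pin had dropped. I did not push the knob again afterwards to test the lock.
- **Pressing home:** I pressed the head with the shut fingers. They stopped at z = 0.095 m, the height for fully home, and the force rose to 10 N without further movement.

**Last checks:**
- Both fixed cameras showed the head resting on the bush, with the pin looking upright.
- The arm was clear of everything.
- The black and red pins were still in place about 1.5 s after I took the index pin. They were not in clear view at the end.
- The hammer and loupe looked undisturbed in the last wrist picture; I did not measure their positions.

**What disagreed:**
- The two blue look-alikes, which stood on their tips on the bench, fell over and now lie there. One fell by the time I had lifted the index pin, the other after the arm had left. I saw no sign the gripper touched them, but I did not check.
- The side camera placed the bush and the pin up to about 1 cm away from where the wrist camera did. I relied on the wrist camera, and the fit confirmed it.

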